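# Put the used file back in the jeweller's rotary caddy

### The job

One of the three files lies on the black mat: it goes back into the caddy, into the cradle of the same colour as its handle. First turn the caddy by its steel post until that cradle squarely faces the white pointer and stays there, then lay the file flat and centred in both saddles of the cradle, and last push the green lock lever fully over. Leave the two files on the cork board, the jar and the pen tin where they are.

Things in the scene. Friction and masses are not known exactly. Their poses are not given: they have to be found in the camera images.
- deck (a joint): turn of the caddy's round wooden deck about its vertical axis (rad), counter-clockwise from above positive, stops at -2.5 and +2.5; stiff, it stays where it is left. 0: red cradle at the pointer; -2.094: yellow cradle at the pointer; +2.094: blue cradle at the pointer. Turning by the post takes about 3 N
- post_top (a point): centre of the top of the upright round steel post used to turn the deck: 18 mm diameter, 85 mm tall from the deck's top, its top 115 mm above the table, on a circle of 100 mm radius about the deck's axis, across from the red cradle
- caddy: fixed dark steel base of the caddy, disc of 310 mm diameter; its origin lies on the table on the deck's vertical axis. Its -x axis points from the deck's axis to the white pointer. The deck above it has 290 mm diameter, its top 30 mm above the table
- pointer (a point): top of the white pointer block on the caddy's base, 175 mm from the deck's axis, 44 mm above the table, on the robot's side of the caddy
- cradle_red (a point): red cradle on the turning deck: two U-shaped saddles (12 thick, 60 wide) at x=-55 and +55 mm; the file lies along its x axis, y points to the deck's axis or away. Origin midway between the saddles on the deck's top (30 mm above the table), 78 mm from the deck's axis. Saddle floors 25 mm above the origin; notch 44 mm wide, cheeks 13 mm high; fingers fit between the saddles
- cradle_yellow (a point): yellow cradle on the turning deck: two U-shaped saddles (12 thick, 60 wide) at x=-55 and +55 mm; the file lies along its x axis, y points to the deck's axis or away. Origin midway between the saddles on the deck's top (30 mm above the table), 78 mm from the deck's axis. Saddle floors 25 mm above the origin; notch 44 mm wide, cheeks 13 mm high; fingers fit between the saddles
- cradle_blue (a point): blue cradle on the turning deck: two U-shaped saddles (12 thick, 60 wide) at x=-55 and +55 mm; the file lies along its x axis, y points to the deck's axis or away. Origin midway between the saddles on the deck's top (30 mm above the table), 78 mm from the deck's axis. Saddle floors 25 mm above the origin; notch 44 mm wide, cheeks 13 mm high; fingers fit between the saddles
- lock (a joint): the caddy's green lock lever (rad): 0 leaning to the caddy's -x, 1.0 fully over to the caddy's +x; it stays where it is left
- lock_tip (a point): centre of the rounded tip of the green lock lever: a bar with a green grip of 20 mm diameter, 80 mm from pivot to this point, swinging in the caddy's x-z plane, left of the pointer as the robot sees it
- lock_pivot (a point): pivot of the lock lever, 40 mm above the table, between two black cheeks whose tops are 46 mm above the table; fixed to the caddy's base, so its axes are the caddy's
- file_red: file with a red handle lying along its x axis, 180 mm long: handle 28 wide x 24 high from x=-90 to +25 mm, then brass collar and steel blade 20 wide x 7 high to x=+90. Flat underside; origin mid-length on the underside: grip across the 28 mm at the origin. About 0.14 kg
- file_yellow: file with a yellow handle lying along its x axis, 180 mm long: handle 28 wide x 24 high from x=-90 to +25 mm, then brass collar and steel blade 20 wide x 7 high to x=+90. Flat underside; origin mid-length on the underside: grip across the 28 mm at the origin. About 0.14 kg
- file_blue: file with a blue handle lying along its x axis, 180 mm long: handle 28 wide x 24 high from x=-90 to +25 mm, then brass collar and steel blade 20 wide x 7 high to x=+90. Flat underside; origin mid-length on the underside: grip across the 28 mm at the origin. About 0.14 kg
- black_mat: fixed black rubber mat, 240 x 130 x 6 mm, origin at the centre of its underside; the file to be put away lies here
- cork_board: fixed cork board, 240 x 240 x 6 mm, origin at the centre of its underside; the two files on it stay here
- jar: glass jar with a white lid, 64 mm diameter, 75 mm tall, loose, origin at the centre of its underside
- pen_tin: open aluminium tin with pens, 72 mm diameter, 100 mm tall (pens to 160 mm), loose, origin at the centre of its underside
Mind the look-alikes: they are no part of the job. Leave any turquoise look-alike of the file_yellow alone. Of the things shaped like the file_blue, the blue one is meant.

How it is judged (in metres and radians):
On the way, in this order (a step that is already met when the one before it is completed fails the run):
1. the cradle of the colour of the file on the black mat stands still at the pointer, the file still on the mat ((((value of joint deck between -0.15 and 0.15 rad and velocity of joint deck between -0.05 and 0.05 rad/s) and horizontal distance between file_red and black_mat below 0.08 m and ((horizontal distance between file_yellow and cork_board below 0.11 m and distance of file_yellow from where it was at the start of the episode below 0.02 m) and (horizontal distance between file_blue and cork_board below 0.11 m and distance of file_blue from where it was at the start of the episode below 0.02 m))) or ((value of joint deck between -2.2444 and -1.9444 rad and velocity of joint deck between -0.05 and 0.05 rad/s) and horizontal distance between file_yellow and black_mat below 0.08 m and ((horizontal distance between file_red and cork_board below 0.11 m and distance of file_red from where it was at the start of the episode below 0.02 m) and (horizontal distance between file_blue and cork_board below 0.11 m and distance of file_blue from where it was at the start of the episode below 0.02 m))) or ((value of joint deck between 1.9444 and 2.2444 rad and velocity of joint deck between -0.05 and 0.05 rad/s) and horizontal distance between file_blue and black_mat below 0.08 m and ((horizontal distance between file_red and cork_board below 0.11 m and distance of file_red from where it was at the start of the episode below 0.02 m) and (horizontal distance between file_yellow and cork_board below 0.11 m and distance of file_yellow from where it was at the start of the episode below 0.02 m))))), for 0.3 s.
2. that file lies released in that cradle, the cradle still at the pointer ((((value of joint deck between -0.15 and 0.15 rad and velocity of joint deck between -0.05 and 0.05 rad/s) and (x of file_red in the frame of cradle_red between -0.02 and 0.02 m and y of file_red in the frame of cradle_red between -0.012 and 0.012 m and z of file_red in the frame of cradle_red between 0.019 and 0.031 m and angle between the x axis of file_red and the x axis of cradle_red, either way round below 0.2 rad and angle between file_red's own z axis and vertical below 0.12 rad and linear speed of file_red below 0.02 m/s and contact force between file_red and the fingers below 0.1 N) and ((horizontal distance between file_yellow and cork_board below 0.11 m and distance of file_yellow from where it was at the start of the episode below 0.02 m) and (horizontal distance between file_blue and cork_board below 0.11 m and distance of file_blue from where it was at the start of the episode below 0.02 m))) or ((value of joint deck between -2.2444 and -1.9444 rad and velocity of joint deck between -0.05 and 0.05 rad/s) and (x of file_yellow in the frame of cradle_yellow between -0.02 and 0.02 m and y of file_yellow in the frame of cradle_yellow between -0.012 and 0.012 m and z of file_yellow in the frame of cradle_yellow between 0.019 and 0.031 m and angle between the x axis of file_yellow and the x axis of cradle_yellow, either way round below 0.2 rad and angle between file_yellow's own z axis and vertical below 0.12 rad and linear speed of file_yellow below 0.02 m/s and contact force between file_yellow and the fingers below 0.1 N) and ((horizontal distance between file_red and cork_board below 0.11 m and distance of file_red from where it was at the start of the episode below 0.02 m) and (horizontal distance between file_blue and cork_board below 0.11 m and distance of file_blue from where it was at the start of the episode below 0.02 m))) or ((value of joint deck between 1.9444 and 2.2444 rad and velocity of joint deck between -0.05 and 0.05 rad/s) and (x of file_blue in the frame of cradle_blue between -0.02 and 0.02 m and y of file_blue in the frame of cradle_blue between -0.012 and 0.012 m and z of file_blue in the frame of cradle_blue between 0.019 and 0.031 m and angle between the x axis of file_blue and the x axis of cradle_blue, either way round below 0.2 rad and angle between file_blue's own z axis and vertical below 0.12 rad and linear speed of file_blue below 0.02 m/s and contact force between file_blue and the fingers below 0.1 N) and ((horizontal distance between file_red and cork_board below 0.11 m and distance of file_red from where it was at the start of the episode below 0.02 m) and (horizontal distance between file_yellow and cork_board below 0.11 m and distance of file_yellow from where it was at the start of the episode below 0.02 m))))), for 0.3 s.
3. the lock lever is pushed fully over (value of joint lock above 0.85 rad), for 0.2 s.
At the end, for the whole second after the job is handed in: The black mat's file lies flat, free and still in its colour's cradle (20 mm along, 12 mm across, 6 mm in height, 0.2 rad; tilt 0.12), either way round; that cradle is at the pointer within 0.15 rad; lock over 0.85 rad; other files on the cork board within 20 mm of their starts ((((value of joint deck between -0.15 and 0.15 rad and velocity of joint deck between -0.05 and 0.05 rad/s) and (x of file_red in the frame of cradle_red between -0.02 and 0.02 m and y of file_red in the frame of cradle_red between -0.012 and 0.012 m and z of file_red in the frame of cradle_red between 0.019 and 0.031 m and angle between the x axis of file_red and the x axis of cradle_red, either way round below 0.2 rad and angle between file_red's own z axis and vertical below 0.12 rad and linear speed of file_red below 0.02 m/s and contact force between file_red and the fingers below 0.1 N) and ((horizontal distance between file_yellow and cork_board below 0.11 m and distance of file_yellow from where it was at the start of the episode below 0.02 m) and (horizontal distance between file_blue and cork_board below 0.11 m and distance of file_blue from where it was at the start of the episode below 0.02 m))) or ((value of joint deck between -2.2444 and -1.9444 rad and velocity of joint deck between -0.05 and 0.05 rad/s) and (x of file_yellow in the frame of cradle_yellow between -0.02 and 0.02 m and y of file_yellow in the frame of cradle_yellow between -0.012 and 0.012 m and z of file_yellow in the frame of cradle_yellow between 0.019 and 0.031 m and angle between the x axis of file_yellow and the x axis of cradle_yellow, either way round below 0.2 rad and angle between file_yellow's own z axis and vertical below 0.12 rad and linear speed of file_yellow below 0.02 m/s and contact force between file_yellow and the fingers below 0.1 N) and ((horizontal distance between file_red and cork_board below 0.11 m and distance of file_red from where it was at the start of the episode below 0.02 m) and (horizontal distance between file_blue and cork_board below 0.11 m and distance of file_blue from where it was at the start of the episode below 0.02 m))) or ((value of joint deck between 1.9444 and 2.2444 rad and velocity of joint deck between -0.05 and 0.05 rad/s) and (x of file_blue in the frame of cradle_blue between -0.02 and 0.02 m and y of file_blue in the frame of cradle_blue between -0.012 and 0.012 m and z of file_blue in the frame of cradle_blue between 0.019 and 0.031 m and angle between the x axis of file_blue and the x axis of cradle_blue, either way round below 0.2 rad and angle between file_blue's own z axis and vertical below 0.12 rad and linear speed of file_blue below 0.02 m/s and contact force between file_blue and the fingers below 0.1 N) and ((horizontal distance between file_red and cork_board below 0.11 m and distance of file_red from where it was at the start of the episode below 0.02 m) and (horizontal distance between file_yellow and cork_board below 0.11 m and distance of file_yellow from where it was at the start of the episode below 0.02 m)))) and value of joint lock above 0.85 rad); the robot touches nothing.
It fails at once if the glass jar was shifted by more than 30 mm or tipped (distance of jar from where it was at the start of the episode above 0.03 m or angle between jar's own z axis and vertical above 0.4 rad).
It fails at once if the pen tin was shifted by more than 30 mm or tipped (distance of pen_tin from where it was at the start of the episode above 0.03 m or angle between pen_tin's own z axis and vertical above 0.4 rad).
It fails at once if a file waiting on the cork board was shifted by more than 20 mm (distance of each of file_red, file_yellow from where it was at the start of the episode above 0.02 m or distance of each of file_red, file_blue from where it was at the start of the episode above 0.02 m or distance of each of file_yellow, file_blue from where it was at the start of the episode above 0.02 m).
It also fails if it takes over 72 s, if anything falls off the work surface, if the arm or the gripper's body presses on something with over 40 N, if the wrist force passes 120 N, or if a joint passes its speed limit or range.

### The arm

A 6-joint arm with a two-finger parallel gripper is mounted at the origin on the work surface. World frame = base frame: x ahead of the robot, y to its left, z up, the work surface at z = 0. Lengths are in mm, angles in rad, forces in N, time in s.
With the tool pointing down it reaches from about 350 to 775 mm from the base axis. Payload 7.3 kg.
Tool frame: the origin (TCP) lies on the centre line of the jaws, within the pads' length; the fingertips stand 11 mm ahead of it and the grasp point (between the pads) lies 8 mm behind it; z points along the fingers, y is the line along which they close (so a half turn about z gives the same grasp; the last joint's range is limited). The gripper opens to 92 mm and grips with 3 to 60 N. Pads are 19 mm wide; open, the fingers measure 130 mm over their backs; the gripper's body (75 mm by 190 mm) begins 47 mm behind the grasp point.
Start: joints at [1.151, 0.342, 1.524, -0, 1.275, -0.146], TCP at [141.941, 505.47, 198.341] pointing down, gripper open.
Joint ranges: [-2.53, 2.53], [-0.77, 2.02], [0.04, 2.7], [-1, 4.14], [0.28, 2.66], [-3.11, 3.11]. Speed limits (rad/s): [2.57, 2.57, 3.14, 3.14, 3.14, 3.14].

### API

Orientations are given as a unit quaternion [x, y, z, w].
In Python, from bench import r gives the robot as it stands. The module is installed in compiled form; this text tells all that it offers.
- The arm moves only by the tool servo_tool, never from a script. Its arguments are lists of equal length, an entry for each row: "translation": the shift along the tool's x, y, z normalised to -1 to 1, where 1 is 120 mm, a list of three; "rotation": the turn, a rotation vector about the tool's x, y, z normalised to -1 to 1, where 1 is 90 degrees, a list of three; "jaw": the opening, from 0 (shut) to 1 (fully open). A call has 1 to 5 rows; each row is the pose to reach, as a shift and turn from the pose commanded when the call began, along the tool's axes at that moment; what a row does not reach only later rows make up. A row lasts 1/10 s, in which the tool goes at most 50 mm and 8.59 degrees, less where a joint would pass 70% of its speed; a pose out of reach is approached as far as the arm can. A call with a number of a shift or a turn outside -1 to 1 is refused whole. A call with a gripper value outside its range is refused whole. The fingers move at their own pace and stop on an object; "squeeze" is the grip in N (left out, the last holds). Time passes only in rows, so rows that repeat a pose let the fingers close. It gives the time, the measured TCP pose, the force, the opening and the grip force at its end, in the units of the state.
- r.get_state(): the state, without advancing time (a new reading comes with each control period).
- r.capture(name): name is "scene" or "top"; returns a dict with "color" (384x512x3 uint8, red, green, blue), "depth" (384x512 float32, mm along the optical axis (not along the pixel's ray), 0 where there is no reading), "vfov" (degrees; the focal length in pixels is half the picture's height over the tangent of half this angle, whatever the lens; pixels are square), "cx", "cy" (the principal point, pixels), "R" (3x3) and "t" (3): a world point X has camera coordinates R X + t. Camera axes: x right, y down, z forward; pixel columns grow to the right and rows downward; lengths in mm; the calibration is good to about 2 mm. A picture is of the moment at which its call begins.
- r.close_job(): hands the job in; it is judged then, once.
Trained networks look in the newest picture that a camera, given by its name, has taken for a name from the list of things; names that differ only in an ending like _2 or _b are one class to them, and where a whole thing is asked for, a point or a joint stands for the part that bears it (a point fixed in the world has none). Each returns a list of dicts, best first, with "conf" (0 to 1); they miss things now and then, are a little off and sometimes report something else, mostly with a low value. They report only what shows in the picture. A call takes as long as a camera call. They do not tell look-alikes from the thing itself.
- r.recognise(camera, label): "position" ([column, row] in pixels, amid what is visible of it).
- r.trace(camera, label): "mask" (384x512 bool, what is visible of it) and "position" ([column, row] in pixels, amid what is visible of it).
- r.spot_point(camera, label): "position" ([column, row] in pixels: a listed point, or the origin of a listed thing).
The state is a dict: "time_s": time; "joint_pos": joint angles; "joint_vel": joint speeds; "effort": joint torques, N m; "tcp_pos": TCP position; "ee_rot": TCP orientation; "wrist_force": force on the tool from outside, world axes, zero at the start; "wrist_torque": the same for the moment, N m; "grip_width": finger opening in mm; "grip_force": force on a finger pad.
Only numpy, scipy, OpenCV 4.12 (cv2) and the standard library are available. Lean on these libraries where they do the work, as an engineer would, in place of code of your own. Each camera call takes 0.05 s, during which the arm holds its last target. There are 200 camera calls.

## Working session

There is one attempt and no reset: what is moved stays moved. The work goes in short steps, Python scripts to look and compute and a tool call to move; the robot and the scene stay as the last step left them, time stands still between calls to the robot, and variables do not carry over. Pictures are saved under pics/ and viewed, at most 10 in all, crops included, and the job is handed in when it is done.

Besides the shell and the picture viewer there is one more tool, called as a command line: name --argument value ..., lists and objects as JSON in quotes. servo_tool: Moves the arm, as the interface text tells. Its arguments: {"type":"object","properties":{"translation":{"type":"array","items":{"type":"array","items":{"type":"number"}}},"rotation":{"type":"array","items":{"type":"array","items":{"type":"number"}}},"jaw":{"type":"array","items":{"type":"number"}},"squeeze":{"type":"number"}},"required":["translation","rotation","jaw"]}

```bash
mkdir -p pics
cat > h.py <<'E'
import numpy as np, cv2
from bench import r
def cap(n, f=None):
    c=r.capture(n)
    if f: cv2.imwrite('pics/'+f, c['color'][:,:,::-1])
    return c
def foc(c): return 192/np.tan(np.radians(c['vfov'])/2)
def ray(c,p):
    f=foc(c); d=np.array([(p[0]-c['cx'])/f,(p[1]-c['cy'])/f,1.])
    R=np.array(c['R']);t=np.array(c['t'])
    return -R.T@t, R.T@d
def onz(c,p,z):
    o,d=ray(c,p); return o+d*(z-o[2])/d[2]
def dep(c,p):
    o,d=ray(c,p); u,v=int(round(p[0])),int(round(p[1]))
    w=c['depth'][max(0,v-1):v+2,max(0,u-1):u+2]; w=w[w>0]
    return o+d*np.median(w) if len(w) else None
def cloud(c):
    f=foc(c); v,u=np.mgrid[:384,:512]; D=c['depth']
    P=np.stack([(u-c['cx'])/f*D,(v-c['cy'])/f*D,D],-1)
    return (P-np.array(c['t']))@np.array(c['R'])
E
python3 - <<'E'
from h import *
np.set_printoptions(precision=1,suppress=True)
cs={n:cap(n,n+'0.png') for n in('scene','top')}
for n,c in cs.items():
    print(n,c['vfov'],-np.array(c['R']).T@np.array(c['t']))
    for l in ['post_top','pointer','caddy','cradle_red','cradle_yellow','cradle_blue','lock_tip','lock_pivot','file_red','file_yellow','file_blue','black_mat','cork_board','jar','pen_tin']:
        for d in r.spot_point(n,l)[:3]:
            p=d['position']; print(l,round(d['conf'],2),np.array(p),dep(c,p))
print(r.get_state())
E
```

```text
scene 56.84415435497432 [1034.5 -451.   860.6]
post_top 0.71 [334.5 156.2] [487.7 319.5   0.1]
post_top 0.63 [291.5 202.9] [559.9  41.2  31.2]
pointer 0.58 [267.4 155.7] [328.3 144.6  -0.1]
caddy 0.78 [307.2 195.5] [569.4  98.6  29.4]
cradle_red 0.59 [287.9 199.7] [544.3  40.8  32.5]
cradle_yellow 0.58 [334.6 197.1] [629.9 155.9  30.5]
cradle_yellow 0.45 [119.8 289.3] [ 476.8 -475.    28.1]
cradle_blue 0.86 [306.7 171.3] [495.  171.   30.1]
lock_tip 0.61 [313.1 124.5] [411.5 276.4 118.1]
lock_pivot 0.63 [162.9 264.5] [ 486.3 -357.4   28. ]
lock_pivot 0.6 [321.8 142.4] [437.8 301.6  42.1]
lock_pivot 0.31 [309.2 194.6] [571.6 105.   30.7]
file_red 0.56 [123.2 289.9] [ 485.4 -469.2   30.3]
file_yellow 0.93 [131.2 204.6] [ 233.8 -326.3   21.1]
file_yellow 0.92 [164.9 264.7] [ 490.5 -353.7   28.2]
file_blue 0.95 [185.3 364.3] [ 733.6 -443.4   22.3]
file_blue 0.55 [228.9 232.1] [ 519.4 -164.1   29.3]
black_mat 0.84 [227.7 240.5] [ 525.7 -175.8    5.5]
cork_board 0.68 [146.2 276.7] [ 474.5 -406.7    5.7]
jar 0.97 [309.6 270.1] [760.1 -86.3  48.5]
pen_tin 0.44 [307.  193.1] [564.2 102.6  33.
[... 688 characters left out ...]
.2   30.7]
file_blue 0.8 [389.2 119.8] [ 722.3 -433.2   24.6]
black_mat 0.79 [301.5 191. ] [ 511.2 -162.9   28.6]
cork_board 0.91 [382.2 201.7] [ 476.8 -405.9    8.1]
jar 0.68 [264.8 117.1] [724.2 -57.6  74.6]
jar 0.67 [407.3 203.1] [ 469.9 -474.5   28.4]
pen_tin 0.66 [112.9 147.2] [639.4 376.2  93.8]
{'time_s': 1.6, 'joint_pos': array([ 1.2,  0.3,  1.5, -0. ,  1.3, -0.1]), 'joint_vel': array([-0.,  0., -0.,  0.,  0.,  0.]), 'effort': array([  0. , -43.1, -24.4,   0.1,   0. ,  -0. ]), 'tcp_pos': array([141.9, 505.5, 198.3]), 'ee_rot': array([0.1, 1. , 0. , 0. ]), 'wrist_force': array([-0.1,  0.3,  0.5]), 'wrist_torque': array([0., 0., 0.]), 'grip_force': 0.0, 'grip_width': 91.47022755483913}
```

```bash
python3 -c "
import cv2
a=cv2.imread('pics/top0.png');cv2.imwrite('pics/top0b.png',cv2.resize(a,(800,600),interpolation=cv2.INTER_CUBIC))"
```

```text
(no output)
```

View pics/top0b.png

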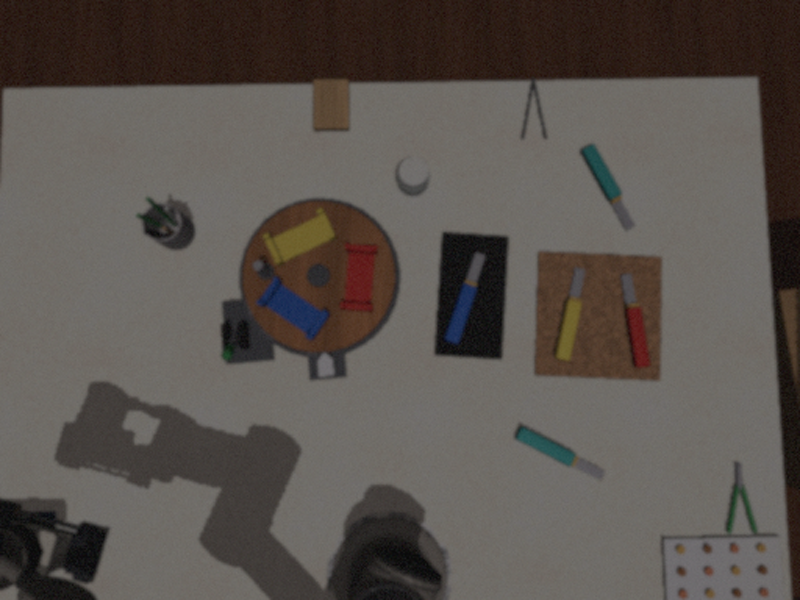

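View pics/scene0.png

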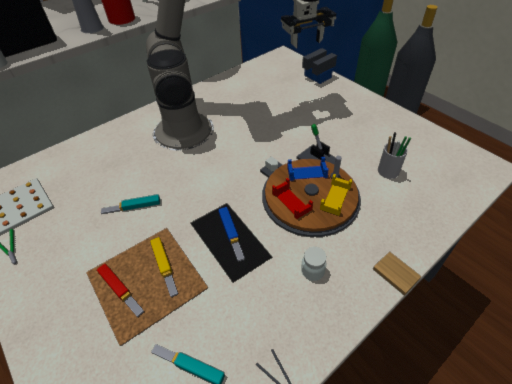

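The blue file lies on the mat (top picture, about 465,300), the blue cradle is at (293,310), the post at (262,265) and the pointer at (326,365). The turquoise ones are look-alikes. The deck needs roughly +0.5 rad, so next I measure it precisely.

```bash
cat >> h.py <<'E'
from scipy.optimize import least_squares
from scipy.spatial.transform import Rotation as Ro
def colmask(c,col):
    h=cv2.cvtColor(c['color'],cv2.COLOR_RGB2HSV); H,S,V=h[...,0].astype(int),h[...,1],h[...,2]
    k={'blue':(H>102)&(H<125),'yellow':(H>22)&(H<34),'red':(H>172)|(H<6),'green':(H>45)&(H<80)}[col]
    return k&(S>130)&(V>50)
def measure(c):
    P=cloud(c); ok=c['depth']>0
    x,y,z=P[...,0],P[...,1],P[...,2]
    o={}
    near=ok&(np.hypot(x-552,y-110)<190)
    post=near&(z>107)&(z<122)&(x>400)&(np.hypot(x-552,y-110)>60)
    post&=~colmask(c,'green')&(np.hypot(x-552,y-110)<135)
    o['post']=(np.median(P[post],0),post.sum()) if post.sum() else None
    m=near&(z>38)&(z<48)&(c['color'].min(-1)>90)&(x<400); o['ptr']=(np.median(P[m],0) if m.any() else None,m.sum())
    for col in('blue','yellow','red'):
        m=near&colmask(c,col)&(z>26)&(z<75)
        if m.sum()<20: continue
        q=P[m][:,:2]; rc=cv2.minAreaRect(q.astype(np.float32)); o['cr_'+col]=(q.mean(0),rc,m.sum())
    m=ok&colmask(c,'blue')&(np.abs(x-515)<100)&(np.abs(y+160)<70)&(z>20)
    q=P[m]; rc=cv2.minAreaRect(q[:,:2].astype(np.float32)); o['filehandle']=(q.mean(0),rc,np.percentile(q[:,2],[5,50,95]))
    mm=ok&(z>26-17)&(z<40)&(np.abs(x-515)<110)&(np.abs(y+160)<62)
    q=P[mm]; o['file']=(q.mean(0),cv2.minAreaRect(q[:,:2].astype(np.float32)),mm.sum())
    m=colmask(c,'green')&ok&(z>60)&(np.hypot(x-412,y-278)<60); o['lock']=(np.median(P[m],0),m.sum(),P[m].min(0),P[m].max(0)) if m.any() else None
    # deck rim
    m=(near&(z>26)&(z<34)).astype(np.uint8)
    n,lab,st,ce=cv2.connectedComponentsWithStats(m)
    k=1+np.argmax(st[1:,4]); hull=cv2.convexHull(P[lab==k][:,:2].astype(np.float32))[:,0]
    f=least_squares(lambda a:np.hypot(*(hull-a[:2]).T)-a[2],[552,110,145],loss='soft_l1'); o['deck']=f.x
    return o
E
python3 - <<'E'
from h import *
np.set_printoptions(precision=2,suppress=True)
for n in('top','scene'):
    c=cap(n)
    for k,v in measure(c).items(): print(n,k,v)
    f=r.spot_point(n,'file_blue'); print([(d['conf'],np.array(d['position']),dep(c,d['position'])) for d in f])
s=r.get_state();print(Ro.from_quat(s['ee_rot']).as_matrix(),s['time_s'])
E
```

```text
top post (array([568.62, 224.98, 114.02]), np.int64(37))
top ptr (array([386.32, 112.81,  44.3 ]), np.int64(71))
top cr_blue (array([498.09, 172.33]), ((497.050048828125, 169.37054443359375), (120.56057739257812, 55.34447479248047), 55.05412292480469), np.int64(641))
top cr_yellow (array([631.23, 158.16]), ((630.5735473632812, 157.50665283203125), (57.699668884277344, 120.26221466064453), 24.79094696044922), np.int64(629))
top cr_red (array([554.91,  48.69]), ((556.1011352539062, 51.231597900390625), (61.12760925292969, 127.2216567993164), 84.60945129394531), np.int64(737))
top filehandle (array([ 482.77, -140.78,   29.85]), ((482.97723388671875, -141.13534545898438), (27.799358367919922, 110.07167053222656), 69.90979766845703), array([24.33, 29.82, 35.01]))
top file (array([ 508.91, -156.97,   18.21]), ((515.4539794921875, -161.32968139648438), (122.67674255371094, 220.03216552734375), 88.91716003417969), np.int64(1013))
top lock (array([410.77, 275.35, 120.07]), np.int64(6), array([408.07, 272.91, 115.68]), array([413.6 , 277.94, 122.52]))
top deck [560.74 125.58 143.91]
[(0.8, arr
[... 924 characters left out ...]
753173828), array([25.67, 29.27, 31.91]))
scene file (array([ 518.95, -157.13,   22.76]), ((526.4281616210938, -165.79702758789062), (191.77813720703125, 110.1467056274414), 0.08438282459974289), np.int64(529))
scene lock (array([423.18, 272.76, 108.37]), np.int64(42), array([410.57, 267.46,  90.88]), array([432.71, 278.96, 119.72]))
scene deck [561.59 122.43 144.44]
[(0.87, array([232.4, 233.1]), array([ 529.02, -158.92,   29.87])), (0.83, array([184.7, 365.1]), array([ 734.91, -445.28,   24.55])), (0.68, array([309.7, 271.8]), array([761.58, -86.79,  42.5 ])), (0.37, array([386.4, 170.1]), array([663.78, 368.35,  30.93]))]
[[-0.96  0.27  0.  ]
 [ 0.27  0.96  0.  ]
 [-0.    0.   -1.  ]] 1.8
```

```bash
cat >> h.py <<'E'
def plan(wps,start=None):
    "wps: (x,y,z,yaw_deg of tool y); prints shift/rotation (normalised) of each call"
    if start is None:
        s=r.get_state(); M=Ro.from_quat(s['ee_rot']).as_matrix(); start=(*s['tcp_pos'],np.degrees(np.arctan2(M[1,1],M[0,1])))
        print('start',np.round(start,1),'t',s['time_s'],'F',np.round(s['wrist_force'],1),'tilt',np.round(M[:,2],3))
    for w in wps:
        a=np.radians(start[3]); yt=np.array([np.cos(a),np.sin(a),0]); zt=np.array([0,0,-1.]); xt=np.cross(yt,zt)
        d=np.array(w[:3])-start[:3]
        print(w,'T',np.round(np.array([d@xt,d@yt,d@zt])/120,3),'R',round(-(w[3]-start[3])/90,3)); start=w
E
python3 - <<'E'
from h import *
plan([(228,449,200,54),(314,393,200,34),(400,337,200,14),(486,280,200,-5),(570,223,200,-5),(570,223,90,-5)])
E
```

```text
start [141.9 505.5 198.3  74.3] t 1.8 F [ 0.1 -0.6 -0.3] tilt [ 0.  0. -1.]
(228, 449, 200, 54) T [-0.818 -0.259 -0.014] R 0.226
(314, 393, 200, 34) T [-0.854  0.044  0.   ] R 0.222
(400, 337, 200, 14) T [-0.788  0.333  0.   ] R 0.222
(486, 280, 200, -5) T [-0.634  0.58   0.   ] R 0.211
(570, 223, 200, -5) T [-0.412  0.739  0.   ] R 0.0
(570, 223, 90, -5) T [0.    0.    0.917] R 0.0
```

servo_tool --translation '[[-0.818,-0.259,-0.014],[-0.818,-0.259,-0.014],[-0.818,-0.259,-0.014],[-0.818,-0.259,-0.014]]' --rotation '[[0,0,0.226],[0,0,0.226],[0,0,0.226],[0,0,0.226]]' --jaw '[1,1,1,1]'

```text
time_s: 2.2
tcp_pos: [229.3, 448.3, 200.1]
ee_rot: [0.311, 0.95, 0.0, 0.0]
wrist_force: [0.5, 0.6, -0.2]
grip_width: 91.8
grip_force: 0.0
```

```bash
python3 -c "
from h import *
plan([(314,393,200,34),(400,337,200,14),(486,280,200,-5),(570,223,200,-5),(570,223,90,-5)])"
```

```text
start [229.3 448.3 200.1  53.8] t 2.2 F [ 0.5  0.6 -0.2] tilt [ 0.  0. -1.]
(314, 393, 200, 34) T [-0.842  0.045  0.001] R 0.22
(400, 337, 200, 14) T [-0.788  0.333  0.   ] R 0.222
(486, 280, 200, -5) T [-0.634  0.58   0.   ] R 0.211
(570, 223, 200, -5) T [-0.412  0.739  0.   ] R 0.0
(570, 223, 90, -5) T [0.    0.    0.917] R 0.0
```

Tracking works well; I continue to above the post.

servo_tool --translation '[[-0.842,0.045,0],[-0.842,0.045,0],[-0.842,0.045,0],[-0.842,0.045,0]]' --rotation '[[0,0,0.22],[0,0,0.22],[0,0,0.22],[0,0,0.22]]' --jaw '[1,1,1,1]'

```text
time_s: 2.6
tcp_pos: [313.2, 393.9, 199.9]
ee_rot: [0.468, 0.884, 0.0, -0.0]
wrist_force: [-0.4, -0.6, 1.2]
grip_width: 91.6
grip_force: 0.0
```

servo_tool --translation '[[-0.788,0.333,0],[-0.788,0.333,0],[-0.788,0.333,0],[-0.788,0.333,0]]' --rotation '[[0,0,0.222],[0,0,0.222],[0,0,0.222],[0,0,0.222]]' --jaw '[1,1,1,1]'

```text
time_s: 3.0
tcp_pos: [398.9, 338.6, 199.8]
ee_rot: [0.614, 0.79, -0.0, -0.0]
wrist_force: [-1.6, 0.3, 0.3]
grip_width: 92.1
grip_force: 0.0
```

servo_tool --translation '[[-0.634,0.58,0],[-0.634,0.58,0],[-0.634,0.58,0],[-0.634,0.58,0]]' --rotation '[[0,0,0.211],[0,0,0.211],[0,0,0.211],[0,0,0.211]]' --jaw '[1,1,1,1]'

```text
time_s: 3.4
tcp_pos: [484.5, 282.3, 199.6]
ee_rot: [0.735, 0.678, -0.0, -0.0]
wrist_force: [-0.7, 0.8, -0.1]
grip_width: 92.0
grip_force: 0.0
```

servo_tool --translation '[[-0.412,0.739,0],[-0.412,0.739,0],[-0.412,0.739,0],[-0.412,0.739,0]]' --rotation '[[0,0,0],[0,0,0],[0,0,0],[0,0,0]]' --jaw '[1,1,1,1]'

```text
time_s: 3.8
tcp_pos: [568.4, 226.1, 199.6]
ee_rot: [0.735, 0.678, -0.0, -0.001]
wrist_force: [0.3, 0.1, -0.6]
grip_width: 91.7
grip_force: 0.0
```

```bash
python3 -c "
from h import *
plan([(570,223,90,-5)])
c=cap('scene','s1.png'); o=measure(c); print(o['post'],o['file'][0],o['filehandle'])"
```

```text
start [568.4 226.1 199.6  -4.6] t 3.8 F [ 0.3  0.1 -0.6] tilt [-0.002  0.    -1.   ]
(570, 223, 90, -5) T [-0.025  0.016  0.913] R 0.004
(array([572.28750617, 218.74166514, 113.92724464]), np.int64(26)) [ 517.76916471 -158.3855232    22.86583963] (array([ 489.63842034, -146.73719726,   28.91124621]), ((486.31964111328125, -144.79229736328125), (28.086923599243164, 114.96575927734375), 69.93416595458984), array([25.92062087, 29.03160587, 31.5777876 ]))
```

servo_tool --translation '[[-0.025,0.016,0.3],[-0.025,0.016,0.6],[-0.025,0.016,0.913],[-0.025,0.016,0.913],[-0.025,0.016,0.913]]' --rotation '[[0,0,0],[0,0,0],[0,0,0],[0,0,0],[0,0,0]]' --jaw '[1,1,1,1,1]'

```text
time_s: 4.35
tcp_pos: [570.1, 223.2, 91.4]
ee_rot: [0.735, 0.678, -0.0, -0.0]
wrist_force: [0.5, 0.9, 0.1]
grip_width: 91.7
grip_force: 0.0
```

servo_tool --translation '[[0,0,0],[0,0,0],[0,0,0],[0,0,0],[0,0,0]]' --rotation '[[0,0,0],[0,0,0],[0,0,0],[0,0,0],[0,0,0]]' --jaw '[0.1,0.1,0.1,0.1,0.1]' --squeeze 12

```text
time_s: 4.85
tcp_pos: [571.3, 221.6, 90.9]
ee_rot: [0.736, 0.677, 0.0, 0.0]
wrist_force: [0.1, -0.1, 0.1]
grip_width: 56.4
grip_force: 0.0
```

servo_tool --translation '[[0,0,0],[0,0,0],[0,0,0],[0,0,0],[0,0,0]]' --rotation '[[0,0,0],[0,0,0],[0,0,0],[0,0,0],[0,0,0]]' --jaw '[0.1,0.1,0.1,0.1,0.1]'

```text
time_s: 5.35
tcp_pos: [571.1, 221.6, 90.4]
ee_rot: [0.736, 0.677, -0.0, -0.0]
wrist_force: [-0.1, 0.2, 0.7]
grip_width: 16.3
grip_force: 0.0
```

```bash
python3 -c "
from h import *
print(r.get_state()['joint_pos'])
C=np.array([561,124.])
p=r.get_state()['tcp_pos'][:2]-C; rad=np.hypot(*p); a0=np.degrees(np.arctan2(p[1],p[0])); print(rad,a0)
w=[(C[0]+rad*np.cos(np.radians(a)),C[1]+rad*np.sin(np.radians(a)),90,a-90) for a in np.linspace(a0,124.2,9)[1:]]
plan(w)"
```

```text
[2.45093437e-01 5.97368010e-01 1.41595210e+00 1.20328907e-04
 1.12836726e+00 3.28790084e-01]
98.15767019531268 84.09471848304263
start [571.1 221.6  90.4  -4.8] t 5.35 F [-0.1  0.2  0.7] tilt [-0.  0. -1.]
(np.float64(562.5282977816278), np.float64(222.14577180939813), 90, np.float64(-0.8921213273377049)) T [-0.002 -0.072  0.003] R -0.043
(np.float64(553.9460269127864), np.float64(221.9038798100292), 90, np.float64(4.121038862281978)) T [-0.003 -0.071  0.   ] R -0.056
(np.float64(545.4177238316865), np.float64(220.91295521026166), 90, np.float64(9.134199051901646)) T [-0.003 -0.071  0.   ] R -0.056
(np.float64(537.0086359733248), np.float64(219.18057927072795), 90, np.float64(14.147359241521315)) T [-0.003 -0.071  0.   ] R -0.056
(np.float64(528.7830986935394), np.float64(216.7200058691842), 90, np.float64(19.160519431140983)) T [-0.003 -0.071  0.   ] R -0.056
(np.float64(520.8040430589064), np.float64(213.5500600991508), 90, np.float64(24.17367962076065)) T [-0.003 -0.071  0.   ] R -0.056
(np.float64(513.1325143804216), np.float64(209.69499424488714), 90, np.float64(29.186839810380334)) T [-0.003 -0.071  0.   ] R -0.056
(np.float64(505.8272051745232), np.float64(205.18430223459222), 90, np.float64(34.2)) T [-0.003 -0.071  0.   ] R -0.056
```

servo_tool --translation '[[0,0,0],[0,0,0]]' --rotation '[[0,0,0],[0,0,0]]' --jaw '[0.1,0.1]'

```text
time_s: 5.55
tcp_pos: [571.1, 221.6, 90.4]
ee_rot: [0.736, 0.677, 0.0, -0.0]
wrist_force: [-0.8, -0.1, 0.5]
grip_width: 9.6
grip_force: 0.0
```

```bash
python3 -c "
from h import *
c=cap('scene','s2.png'); a=cv2.imread('pics/s2.png')[60:260,200:440]; cv2.imwrite('pics/s2c.png',cv2.resize(a,(720,600),interpolation=cv2.INTER_CUBIC))
"
```

```text
(no output)
```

View pics/s2c.png

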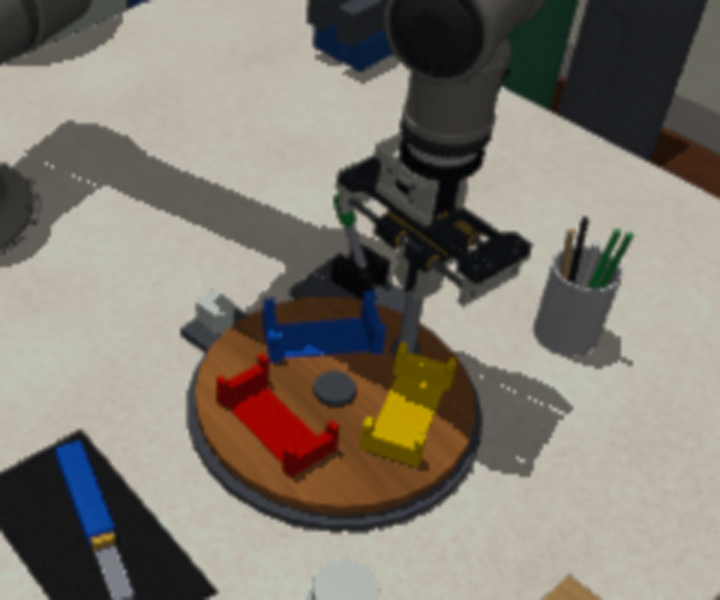

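The fingers closed to 9.6 mm with no force, so the post (crop about 410,310) is not between them. I check the geometry in the depth clouds.

Run:
```python
from h import *
np.set_printoptions(precision=0,suppress=True,linewidth=200)
for n in ('scene','top'):
    c=cap(n); P=cloud(c); ok=c['depth']>0
    for lo in range(35,170,10):
        m=ok&(P[...,2]>=lo)&(P[...,2]<lo+10)&(np.hypot(P[...,0]-571,P[...,1]-222)<50)&~colmask(c,'yellow')&~colmask(c,'blue')
        if m.sum(): print(n,lo,m.sum(),np.percentile(P[m],[5,50,95],axis=0).tolist())
    o=measure(c)
    print({k:v for k,v in o.items() if k[:2] in('cr','de')})
```

```text
scene 35 17 [[557.8933400344645, 203.62890109729378, 35.23553952977007], [578.3127526458288, 220.61175503506098, 36.84442906760549], [584.7065102128514, 228.22592820454295, 42.25970723724034]]
scene 45 12 [[551.6605894897675, 213.54200028529633, 46.63798989955664], [575.424467155425, 217.00001171049058, 52.62592560536892], [579.4982187870743, 225.04501405820972, 54.4418835461467]]
scene 55 14 [[560.4138547820435, 208.72127712500952, 55.803132750148784], [573.456248629913, 215.96883093360952, 59.82005915644524], [579.7533575610906, 221.72503418966295, 63.712943320208645]]
scene 65 16 [[564.3977165297899, 210.60718353727057, 65.74822277294274], [575.242922230769, 216.94459379609572, 70.17306785412815], [578.8952459070446, 225.68021311182454, 74.42643471862306]]
scene 75 12 [[565.0373954941713, 213.78925069086657, 77.26801478253567], [576.0243138041656, 216.60286700914492, 80.9256381465492], [580.5079602592964, 221.31982746767554, 84.66620610814722]]
scene 85 13 [[567.8924011922595, 213.1738851977512, 85.74220173033859], [577.0050953637901, 215.8453185973184, 90.48652088451773], [579.65
[... 2632 characters left out ...]
646, 64.71432201065082]]
top 65 19 [[545.6702635116767, 192.8446959335953, 66.22294560744352], [554.0802293719211, 198.27238952914104, 68.99639207697362], [586.4533804783912, 204.1047310079748, 71.15752041531432]]
{'cr_blue': (array([492., 160.]), ((492.23529052734375, 166.7398681640625), (112.74411010742188, 51.239501953125), 60.179847717285156), np.int64(446)), 'cr_yellow': (array([638., 141.]), ((631.121337890625, 153.961669921875), (56.54201889038086, 110.7198715209961), 25.417924880981445), np.int64(424)), 'cr_red': (array([555.,  48.]), ((555.73876953125, 51.35945129394531), (61.259124755859375, 127.30879211425781), 84.63536834716797), np.int64(736)), 'deck': array([561., 125., 143.])}
```

Run:
```python
from h import *
np.set_printoptions(precision=0,suppress=True,linewidth=200)
c=cap('scene'); P=cloud(c); ok=c['depth']>0
m=ok&(np.abs(P[...,0]-571)<110)&(np.abs(P[...,1]-222)<60)&(P[...,2]>72)&(P[...,2]<290)
q=P[m]
for lo in range(75,290,10):
    s=q[(q[:,2]>=lo)&(q[:,2]<lo+10)]
    if len(s): print(lo,len(s),'hist x',np.histogram(s[:,0],np.arange(461,690,20))[0],'y',np.percentile(s[:,1],[5,50,95]))
v,u=np.where(m); print(u.min(),u.max(),v.min(),v.max())
for z in (79,98,115,145):
    f=foc(c); p=np.array(c['R'])@[571,222,z]+c['t']; print(z,p[0]/p[2]*f+c['cx'],p[1]/p[2]*f+c['cy'],p[2])
a=cv2.imread('pics/s2.png')[110:190,300:400]; cv2.imwrite('pics/s2d.png',cv2.resize(a,(750,600),interpolation=cv2.INTER_NEAREST))
```

```text
75 15 hist x [ 0  0  0  0  0 15  0  0  0  0  0] y [214. 216. 223.]
85 10 hist x [ 0  0  0  0  0 10  0  0  0  0  0] y [214. 217. 225.]
95 16 hist x [ 0  0  0  0  0 16  0  0  0  0  0] y [212. 216. 220.]
105 12 hist x [ 0  0  0  0  0 12  0  0  0  0  0] y [215. 217. 224.]
115 13 hist x [ 0  0  0  0  1 10  2  0  0  0  0] y [208. 212. 219.]
125 24 hist x [ 0  0  0  0  5 12  7  0  0  0  0] y [208. 211. 222.]
135 43 hist x [ 0  0  0  0  8 15 20  0  0  0  0] y [207. 211. 223.]
145 39 hist x [ 0  0  0  0 11 10 18  0  0  0  0] y [206. 212. 222.]
155 23 hist x [ 0  0  0  0  5  4 14  0  0  0  0] y [207. 210. 217.]
165 9 hist x [0 0 0 0 5 0 4 0 0 0 0] y [206. 209. 211.]
175 7 hist x [0 0 0 0 1 0 0 4 0 2 0] y [198. 215. 233.]
185 120 hist x [ 0 19  0  4 11  8  9 19  0 46  4] y [179. 197. 240.]
195 200 hist x [ 0 26 16 12 12 22 18 50 21 21  2] y [181. 191. 240.]
205 208 hist x [ 2 11  0 11 36 17 60 32  0 11 28] y [178. 195. 235.]
215 235 hist x [ 5 20 14 14 11 14 43 30 22 27 35] y [177. 198. 237.]
225 476 hist x [ 13  65  25  17  19  20  71  27  51 127  41] y [185. 207. 241.]
235 106 hist x [ 0  0  2 23 20 20 41  0  0  0  0] y [196. 202. 240.]
245 78 hist x [ 0  0  0 14 12 16 36  0  0  0  0] y [197. 202. 239.]
255 56 hist x [ 0  0  1 10  5 12 28  0  0  0  0] y [196. 201. 234.]
265 25 hist x [ 0  0  0  3  4  4 14  0  0  0  0] y [185. 197. 211.]
275 98 hist x [ 0  0  1 51 18 15 12  1  0  0  0] y [183. 189. 213.]
285 44 hist x [ 0  0  0  3  4 10 11 16  0  0  0] y [183. 190. 227.]
312 376 104 168
79 336.6771040306326 165.5678148902841 1107.205649424874
98 337.4879864374028 161.16879403522398 1093.1692104875642
115 338.2313690382713 157.13595827851512 1080.610291438392
145 339.5862551713049 149.78572807783044 1058.4474931163236
```

View pics/s2d.png

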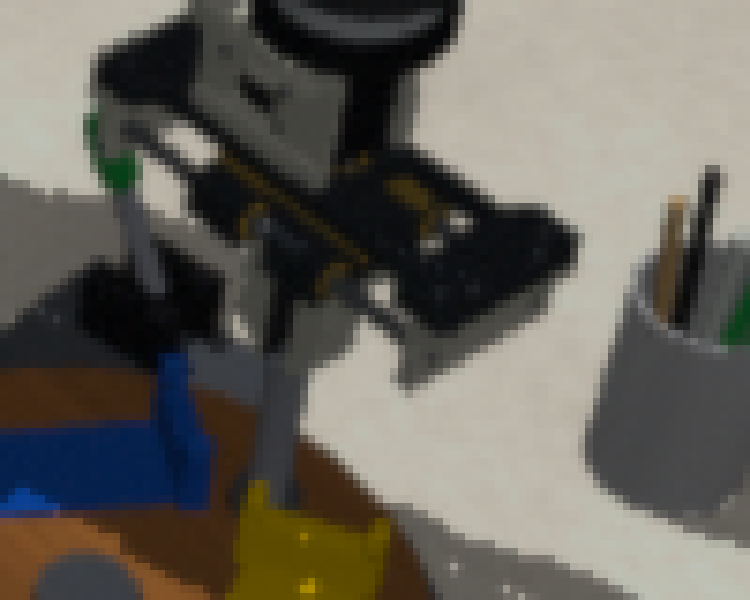

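The gripper really sits higher than the state implies: its body starts at z≈183 (145 expected) and the fingertips are at about 117, just above the post. I open the jaws and measure the tips.

servo_tool --translation '[[0,0,0],[0,0,0],[0,0,0],[0,0,0],[0,0,0]]' --rotation '[[0,0,0],[0,0,0],[0,0,0],[0,0,0],[0,0,0]]' --jaw '[0.6,0.6,0.6,0.6,0.6]'

```text
time_s: 6.25
tcp_pos: [571.1, 221.6, 90.4]
ee_rot: [0.736, 0.677, 0.0, -0.0]
wrist_force: [-0.4, -0.2, -0.4]
grip_width: 44.6
grip_force: 0.0
```

Run:
```python
from h import *
np.set_printoptions(precision=0,suppress=True,linewidth=200)
c=cap('scene','s3.png'); P=cloud(c); ok=c['depth']>0
print(r.get_state()['tcp_pos'],r.get_state()['grip_width'])
m=ok&(np.abs(P[...,0]-571)<110)&(np.abs(P[...,1]-222)<60)&(P[...,2]>72)&(P[...,2]<290)
q=P[m]
for lo in range(75,200,6):
    s=q[(q[:,2]>=lo)&(q[:,2]<lo+6)]
    if len(s): print(lo,len(s),'hist x',np.histogram(s[:,0],np.arange(491,660,10))[0],'y',np.percentile(s[:,1],[5,50,95]))
```

```text
[571. 222.  90.] 48.33973899709099
75 9 hist x [0 0 0 0 0 0 0 3 6 0 0 0 0 0 0 0] y [214. 216. 222.]
81 7 hist x [0 0 0 0 0 0 0 1 6 0 0 0 0 0 0 0] y [215. 218. 224.]
87 9 hist x [0 0 0 0 0 0 0 1 8 0 0 0 0 0 0 0] y [213. 216. 226.]
93 8 hist x [0 0 0 0 0 0 0 2 6 0 0 0 0 0 0 0] y [214. 215. 223.]
99 10 hist x [0 0 0 0 0 0 0 3 7 0 0 0 0 0 0 0] y [213. 217. 222.]
105 6 hist x [0 0 0 0 0 0 0 2 4 0 0 0 0 0 0 0] y [215. 217. 220.]
111 22 hist x [ 0  0  0  0  0  0  0  9 13  0  0  0  0  0  0  0] y [214. 223. 230.]
117 8 hist x [0 0 0 0 0 6 0 1 0 0 1 0 0 0 0 0] y [209. 214. 229.]
123 16 hist x [ 0  0  0  0  3 10  0  0  0  0  2  1  0  0  0  0] y [207. 214. 226.]
129 25 hist x [ 0  0  0  0  3 10  0  0  0  0  4  7  1  0  0  0] y [207. 213. 228.]
135 21 hist x [0 0 0 0 1 8 0 0 0 0 3 6 3 0 0 0] y [207. 214. 231.]
141 25 hist x [0 0 0 0 5 8 0 0 0 0 2 6 4 0 0 0] y [207. 212. 227.]
147 29 hist x [ 0  0  0  0  4 10  1  0  0  0  4  5  5  0  0  0] y [207. 212. 224.]
153 25 hist x [ 0  0  0  0  4 11  0  0  0  0  3  3  4  0  0  0] y [207. 212. 222.]
159 20 hist x [0 0 0 1 4 6 0 0 0 0 1 5 3 0 0 0] y [204. 212. 219.]
165 14 hist x [0 0 0 1 3 8 0 0 0 0 0 0 2 0 0 0] y [206. 212. 231.]
171 6 hist x [0 0 0 0 0 6 0 0 0 0 0 0 0 0 0 0] y [212. 224. 232.]
177 4 hist x [0 0 0 0 0 4 0 0 0 0 0 0 0 0 0 0] y [218. 222. 225.]
183 42 hist x [4 0 0 0 1 4 0 0 0 0 0 1 2 1 0 0] y [182. 205. 240.]
189 73 hist x [5 0 3 5 4 9 0 0 0 0 3 4 4 5 0 2] y [178. 190. 232.]
195 123 hist x [11  3  1  5  3 10  5  7  6 11  5  6  5  8  7  4] y [180. 191. 241.]
```

servo_tool --translation '[[0,0,0.1],[0,0,0.2],[0,0,0.3],[0,0,0.3],[0,0,0.3]]' --rotation '[[0,0,0],[0,0,0],[0,0,0],[0,0,0],[0,0,0]]' --jaw '[0.6,0.6,0.6,0.6,0.6]'

```text
time_s: 6.8
tcp_pos: [570.8, 221.5, 53.7]
ee_rot: [0.736, 0.677, -0.001, -0.0]
wrist_force: [-0.0, -0.3, 0.2]
grip_width: 55.1
grip_force: 0.0
```

servo_tool --translation '[[0,0,0],[0,0,0],[0,0,0],[0,0,0],[0,0,0]]' --rotation '[[0,0,0],[0,0,0],[0,0,0],[0,0,0],[0,0,0]]' --jaw '[0.1,0.1,0.1,0.1,0.1]' --squeeze 12

```text
time_s: 7.3
tcp_pos: [571.0, 221.7, 54.6]
ee_rot: [0.736, 0.677, 0.0, -0.0]
wrist_force: [-3.2, 1.2, 1.4]
grip_width: 19.7
grip_force: 1.1
```

servo_tool --translation '[[0,0,0],[0,0,0]]' --rotation '[[0,0,0],[0,0,0]]' --jaw '[0.1,0.1]'

```text
time_s: 7.5
tcp_pos: [570.8, 221.7, 54.6]
ee_rot: [0.736, 0.677, -0.0, -0.0]
wrist_force: [-1.9, -0.1, 1.9]
grip_width: 17.5
grip_force: 12.0
```

servo_tool --translation '[[-0.003,-0.072,0],[-0.0125,-0.143,0],[-0.028,-0.2135,0],[-0.05,-0.282,0],[-0.05,-0.282,0]]' --rotation '[[0,0,-0.056],[0,0,-0.111],[0,0,-0.167],[0,0,-0.222],[0,0,-0.222]]' --jaw '[0.1,0.1,0.1,0.1,0.1]'

```text
time_s: 8.0
tcp_pos: [536.1, 219.1, 54.6]
ee_rot: [0.607, 0.795, 0.0, -0.001]
wrist_force: [-3.3, 4.6, 1.2]
grip_width: 17.6
grip_force: 12.0
```

servo_tool --translation '[[-0.003,-0.072,0],[-0.0125,-0.143,0],[-0.028,-0.2135,0],[-0.046,-0.271,0],[-0.046,-0.271,0]]' --rotation '[[0,0,-0.056],[0,0,-0.111],[0,0,-0.167],[0,0,-0.213],[0,0,-0.213]]' --jaw '[0.1,0.1,0.1,0.1,0.1]'

```text
time_s: 8.5
tcp_pos: [505.9, 205.4, 54.6]
ee_rot: [0.467, 0.884, 0.0, -0.001]
wrist_force: [-3.7, 5.2, 3.0]
grip_width: 17.4
grip_force: 12.0
```

```bash
cat >> h.py <<'E'
def deckang(o,C=(561,124)):
    a={}
    for col,k in(('blue',120),('red',0),('yellow',-120)):
        if 'cr_'+col in o:
            for nm,q in(('m',o['cr_'+col][0]),('r',o['cr_'+col][1][0])):
                a[col+nm]=round((np.degrees(np.arctan2(q[1]-C[1],q[0]-C[0]))+k)%360-184.2,1)
    return a
E
python3 - <<'E'
from h import *
plan([])
for n in('scene','top'):
    c=cap(n,n+'4.png'); o=measure(c); print(n,deckang(o),o['deck'],o['ptr'][0],o['cr_blue'])
E
```

```text
start [505.9 205.4  54.6  34.3] t 8.5 F [-3.7  5.2  3. ] tilt [-0.002  0.001 -1.   ]
scene {'bluem': np.float64(118.7), 'bluer': np.float64(120.3), 'redm': np.float64(119.6), 'redr': np.float64(117.2), 'yellowm': np.float64(119.4), 'yellowr': np.float64(119.0)} [561.75466911 122.11229411 144.31219127] [380.35327231 103.01947046  42.70269535] (array([485.59661996, 120.18648957]), ((483.8345947265625, 117.87532806396484), (61.18701171875, 126.53897857666016), 4.043421268463135), np.int64(558))
top {'bluem': np.float64(128.7), 'bluer': np.float64(123.6), 'redm': np.float64(122.1), 'redr': np.float64(123.1), 'yellowm': np.float64(90.4), 'yellowr': np.float64(107.4)} [560.77516129 125.12169522 143.70115578] [379.0925128  101.16457203  44.99099303] (array([484.69882127, 106.46238378]), ((486.80828857421875, 113.88467407226562), (55.0697135925293, 104.7175064086914), 0.30639341473579407), np.int64(469))
```

servo_tool --translation '[[0,0,0],[0,0,0],[0,0,0],[0,0,0],[0,0,0]]' --rotation '[[0,0,0],[0,0,0],[0,0,0],[0,0,0],[0,0,0]]' --jaw '[0.6,0.6,0.6,0.6,0.6]'

```text
time_s: 9.1
tcp_pos: [507.1, 204.5, 54.4]
ee_rot: [0.467, 0.884, 0.0, 0.0]
wrist_force: [-0.4, 0.6, 0.3]
grip_width: 52.1
grip_force: 0.0
```

servo_tool --translation '[[0,0,-0.4],[0,0,-0.8],[0,0,-0.8],[0,0,-0.8]]' --rotation '[[0,0,0],[0,0,0],[0,0,0],[0,0,0]]' --jaw '[0.6,0.6,0.6,0.6]'

```text
time_s: 9.5
tcp_pos: [507.6, 204.7, 151.6]
ee_rot: [0.467, 0.884, 0.001, 0.001]
wrist_force: [-0.9, -0.0, -0.3]
grip_width: 55.0
grip_force: 0.0
```

Run:
```python
from h import *
plan([(524,115,160,-6),(538,26,160,-46),(536,-64,160,-80),(515,-153.5,160,-110)])
```

```text
start [507.6 204.7 151.6  34.3] t 9.5 F [-0.9 -0.  -0.3] tilt [ 0.003  0.001 -1.   ]
(524, 115, 160, -6) T [-0.694 -0.309 -0.07 ] R 0.448
(538, 26, 160, -46) T [-0.725  0.194  0.   ] R 0.444
(536, -64, 160, -80) T [-0.533  0.528  0.   ] R 0.378
(515, -153.5, 160, -110) T [-0.302  0.704  0.   ] R 0.333
```

servo_tool --translation '[[-0.694,-0.309,-0.07],[-0.694,-0.309,-0.07],[-0.694,-0.309,-0.07],[-0.694,-0.309,-0.07],[-0.694,-0.309,-0.07]]' --rotation '[[0,0,0.448],[0,0,0.448],[0,0,0.448],[0,0,0.448],[0,0,0.448]]' --jaw '[0.8,0.8,0.8,0.8,0.8]'

```text
time_s: 10.0
tcp_pos: [522.4, 114.3, 157.0]
ee_rot: [0.745, 0.667, -0.001, -0.001]
wrist_force: [-0.4, -0.2, 0.0]
grip_width: 73.4
grip_force: 0.0
```

servo_tool --translation '[[-0.725,0.194,0],[-0.725,0.194,0],[-0.725,0.194,0],[-0.725,0.194,0],[-0.725,0.194,0]]' --rotation '[[0,0,0.444],[0,0,0.444],[0,0,0.444],[0,0,0.444],[0,0,0.444]]' --jaw '[0.8,0.8,0.8,0.8,0.8]'

```text
time_s: 10.5
tcp_pos: [536.4, 25.5, 156.9]
ee_rot: [0.928, 0.372, -0.002, -0.001]
wrist_force: [-0.3, -0.6, 0.3]
grip_width: 73.5
grip_force: 0.0
```

servo_tool --translation '[[-0.533,0.528,0],[-0.533,0.528,0],[-0.533,0.528,0],[-0.533,0.528,0],[-0.533,0.528,0]]' --rotation '[[0,0,0.378],[0,0,0.378],[0,0,0.378],[0,0,0.378],[0,0,0.378]]' --jaw '[0.8,0.8,0.8,0.8,0.8]'

```text
time_s: 11.0
tcp_pos: [534.6, -64.2, 157.1]
ee_rot: [0.996, 0.086, -0.002, -0.001]
wrist_force: [0.5, 0.5, -0.6]
grip_width: 73.5
grip_force: 0.0
```

Run:
```python
from h import *
plan([(515,-153.5,160,-110)])
for n in('scene','top'):
    c=cap(n,n+'5.png'); o=measure(c); print(n,deckang(o),o['deck'],o['ptr'],o['cr_blue'],o['filehandle'],o['file'][1],[(d['conf'],dep(c,d['position'])) for d in r.spot_point(n,'pointer')+r.spot_point(n,'file_blue')])
a=cv2.imread('pics/top5.png')[130:270,130:330]; cv2.imwrite('pics/top5c.png',cv2.resize(a,(800,560),interpolation=cv2.INTER_CUBIC))
```

```text
start [534.6 -64.2 157.1 -80.1] t 11.0 F [ 0.5  0.5 -0.6] tilt [-0.003  0.001 -1.   ]
(515, -153.5, 160, -110) T [-0.289  0.705 -0.024] R 0.332
scene {'bluem': np.float64(119.2), 'bluer': np.float64(113.6), 'redm': np.float64(118.9), 'redr': np.float64(117.0), 'yellowm': np.float64(119.4), 'yellowr': np.float64(122.3)} [562.43173842 121.84351045 143.73788869] (array([398.33420227, 120.44112412,  42.21725173]), np.int64(4)) (array([485.41525306, 119.46110935]), ((483.83294677734375, 126.94786071777344), (61.03783416748047, 144.17095947265625), 4.273666858673096), np.int64(570)) (array([ 489.68000134, -146.79104255,   28.99744617]), ((486.2165222167969, -144.8726806640625), (28.269838333129883, 115.51980590820312), 69.95742797851562), array([26.12678161, 29.10762379, 32.00434506])) ((517.8626708984375, -161.0872039794922), (195.56944274902344, 114.64427185058594), 0.08017131686210632) [(0.6, array([558.41087128, -35.85667777, 267.58395069])), (0.19, array([602.95195938,  50.89301781,  31.83383895])), (0.89, array([ 531.07767253, -168.48595062,   30.49988094])), (0.84, array([ 740.04677
[... 280 characters left out ...]
([482.8896839 , 122.49260142]), ((482.3800048828125, 120.50531005859375), (52.0926513671875, 117.19906616210938), 3.649412155151367), np.int64(595)) (array([ 497.51418062, -153.88195638,   61.6267146 ]), ((482.03790283203125, -134.89146423339844), (38.23924255371094, 114.34700012207031), 69.4605484008789), array([ 25.46482748,  30.7525092 , 526.65945661])) ((515.3583984375, -161.2473602294922), (122.62518310546875, 219.8296661376953), 89.11767578125) [(0.77, array([376.81676105, 119.32524691,  44.37516314])), (0.68, array([ 471.21715917, -403.98787341,    6.30583188])), (0.81, array([ 727.10568729, -438.53145938,   25.90704658])), (0.63, array([ 469.22159967, -107.03268322,  532.38413832]))]
```

View pics/top5c.png

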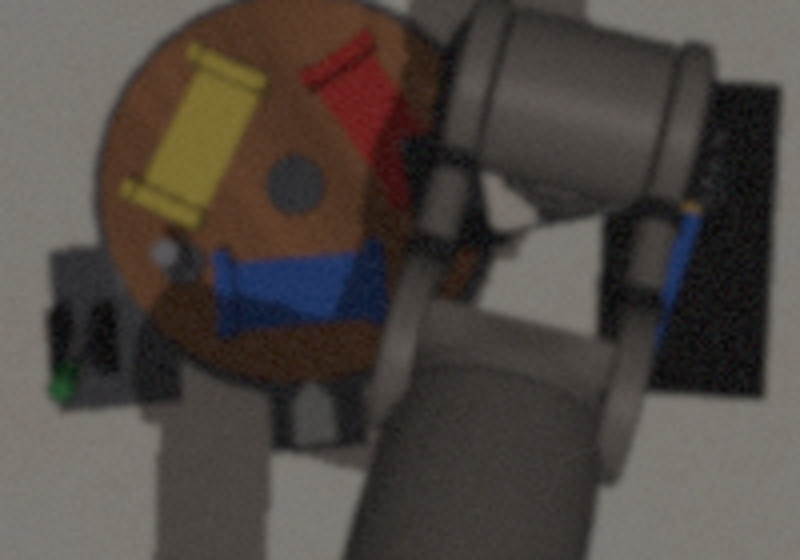

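Hub (296,183), blue cradle (302,290) and pointer (315,410) in the crop line up to within about 1.5°, so the deck is good. I move over the file.

servo_tool --translation '[[-0.289,0.711,0],[-0.289,0.711,0],[-0.289,0.711,0.2],[-0.289,0.711,0.4],[-0.289,0.711,0.5]]' --rotation '[[0,0,0.332],[0,0,0.332],[0,0,0.332],[0,0,0.332],[0,0,0.332]]' --jaw '[0.8,0.8,0.8,0.8,0.8]'

```text
time_s: 11.8
tcp_pos: [515.2, -153.9, 97.0]
ee_rot: [0.985, -0.172, -0.001, -0.0]
wrist_force: [-0.6, 0.1, -0.2]
grip_width: 73.5
grip_force: 0.0
```

servo_tool --translation '[[0,0,0.3],[0,0,0.6],[0,0,0.6],[0,0,0.6]]' --rotation '[[0,0,0],[0,0,0],[0,0,0],[0,0,0]]' --jaw '[0.8,0.8,0.8,0.8]'

```text
time_s: 12.2
tcp_pos: [516.7, -153.8, 27.4]
ee_rot: [0.985, -0.171, -0.0, -0.0]
wrist_force: [-0.0, 0.7, -0.1]
grip_width: 73.5
grip_force: 0.0
```

Run:
```python
from h import *
np.set_printoptions(precision=0,suppress=True,linewidth=200)
plan([(515.2,-154.2,-18,-110.1)])
c=cap('scene','s6.png'); P=cloud(c); ok=c['depth']>0
m=ok&(np.abs(P[...,0]-515)<110)&(np.abs(P[...,1]+154)<90)&(P[...,2]>10)&(P[...,2]<290)&~colmask(c,'blue')
q=P[m]
for lo in range(30,130,5):
    s=q[(q[:,2]>=lo)&(q[:,2]<lo+5)]
    if len(s): print(lo,len(s),'hist y',np.histogram(s[:,1],np.arange(-254,-50,10))[0],'x',np.percentile(s[:,0],[5,50,95]))
a=cv2.imread('pics/s6.png')[150:290,150:350]; cv2.imwrite('pics/s6c.png',cv2.resize(a,(800,560),interpolation=cv2.INTER_CUBIC))
```

```text
start [ 517. -154.   27. -110.] t 12.2 F [-0.  1. -0.] tilt [-0.  0. -1.]
(515.2, -154.2, -18, -110.1) T [-0.  0.  0.] R 0.004
30 1 hist y [0 0 0 0 0 0 0 0 0 0 1 0 0 0 0 0 0 0 0 0] x [531. 531. 531.]
55 8 hist y [0 0 0 0 0 0 1 0 0 0 0 0 0 7 0 0 0 0 0 0] x [518. 539. 541.]
60 12 hist y [0 0 0 0 1 4 1 0 0 0 0 0 0 6 0 0 0 0 0 0] x [512. 520. 543.]
65 11 hist y [0 0 0 0 0 5 0 0 0 0 0 0 0 5 1 0 0 0 0 0] x [512. 527. 544.]
70 17 hist y [0 0 0 0 4 3 0 0 0 0 0 0 0 6 4 0 0 0 0 0] x [511. 539. 545.]
75 16 hist y [0 0 0 0 3 5 0 0 0 0 0 0 0 5 3 0 0 0 0 0] x [510. 525. 545.]
80 14 hist y [0 0 0 0 3 4 1 0 0 0 0 0 0 3 3 0 0 0 0 0] x [509. 514. 545.]
85 17 hist y [0 0 0 0 2 3 1 0 0 0 0 0 0 7 4 0 0 0 0 0] x [512. 541. 545.]
90 9 hist y [0 0 0 0 1 2 0 0 0 0 0 0 0 5 1 0 0 0 0 0] x [511. 539. 543.]
95 3 hist y [0 0 0 0 0 0 0 0 0 0 0 0 0 3 0 0 0 0 0 0] x [538. 542. 542.]
100 6 hist y [0 0 0 0 0 0 0 0 0 0 0 0 0 6 0 0 0 0 0 0] x [522. 534. 542.]
105 3 hist y [0 0 0 0 0 0 0 0 0 0 0 0 0 3 0 0 0 0 0 0] x [521. 529. 541.]
115 3 hist y [0 1 0 0 0 0 0 0 0 0 0 0 0 2 0 0 0 0 0 0] x [523. 531. 531.]
120 6 hist y [0 0 0 1 0 0 0 0 0 0 0 0 0 1 0 0 4 0 0 0] x [532. 571. 580.]
125 27 hist y [0 0 3 4 5 0 0 0 0 0 0 0 3 5 4 0 3 0 0 0] x [530. 558. 577.]
```

View pics/s6c.png

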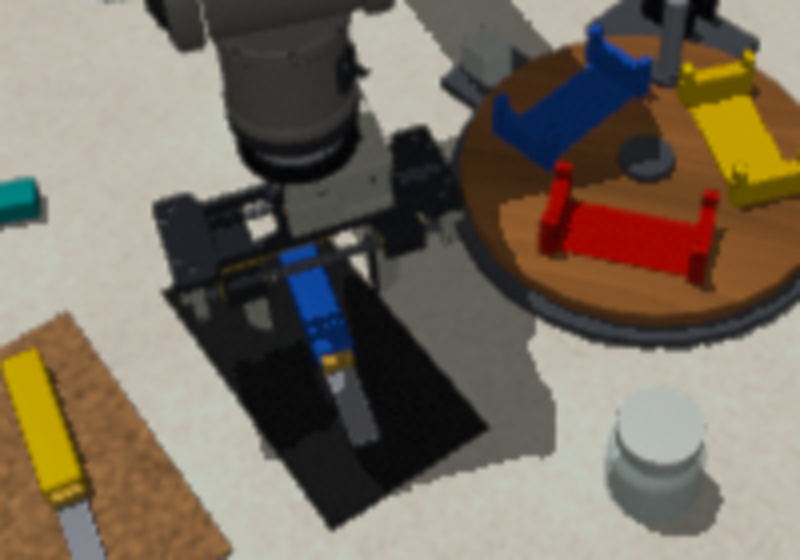

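servo_tool --translation '[[-0.01,0.005,0.12],[-0.01,0.005,0.24],[-0.01,0.005,0.32],[-0.01,0.005,0.37],[-0.01,0.005,0.37]]' --rotation '[[0,0,0],[0,0,0],[0,0,0],[0,0,0],[0,0,0]]' --jaw '[0.8,0.8,0.8,0.8,0.8]'

```text
time_s: 12.75
tcp_pos: [515.2, -154.3, -17.3]
ee_rot: [0.985, -0.172, 0.0, -0.0]
wrist_force: [0.2, 0.6, -0.2]
grip_width: 73.0
grip_force: 0.0
```

servo_tool --translation '[[0,0,0],[0,0,0],[0,0,0],[0,0,0],[0,0,0]]' --rotation '[[0,0,0],[0,0,0],[0,0,0],[0,0,0],[0,0,0]]' --jaw '[0.2,0.2,0.2,0.2,0.2]' --squeeze 25

```text
time_s: 13.25
tcp_pos: [515.1, -154.2, -17.4]
ee_rot: [0.985, -0.172, 0.0, -0.0]
wrist_force: [-0.5, 0.3, 0.4]
grip_width: 38.1
grip_force: 0.0
```

servo_tool --translation '[[0,0,0],[0,0,0],[0,0,0]]' --rotation '[[0,0,0],[0,0,0],[0,0,0]]' --jaw '[0.2,0.2,0.2]'

```text
time_s: 13.55
tcp_pos: [515.0, -154.2, -17.5]
ee_rot: [0.985, -0.172, 0.0, -0.0]
wrist_force: [0.4, -0.3, 0.7]
grip_width: 28.2
grip_force: 25.0
```

servo_tool --translation '[[0,0,-0.2],[0,0,-0.5],[0,0,-0.9],[0,0,-0.9],[0,0,-0.9]]' --rotation '[[0,0,0],[0,0,0],[0,0,0],[0,0,0],[0,0,0]]' --jaw '[0.2,0.2,0.2,0.2,0.2]'

```text
time_s: 14.05
tcp_pos: [515.3, -154.3, 91.0]
ee_rot: [0.985, -0.172, 0.001, 0.0]
wrist_force: [-0.8, 0.4, -1.7]
grip_width: 27.9
grip_force: 25.0
```

Run:
```python
from h import *
print(r.get_state()['grip_width'])
plan([(505,-63,110,-72),(494.5,28,110,-34),(483.5,119.5,110,4)])
```

```text
27.893542505992773
start [ 515.3 -154.3   91.  -109.8] t 14.05 F [-0.8  0.4 -1.7] tilt [ 0.002 -0.001 -1.   ]
(505, -63, 110, -72) T [-0.339 -0.687 -0.158] R -0.42
(494.5, 28, 110, -34) T [ 0.151 -0.748  0.   ] R -0.422
(483.5, 119.5, 110, 4) T [ 0.581 -0.502  0.   ] R -0.422
```

servo_tool --translation '[[-0.339,-0.687,-0.158],[-0.339,-0.687,-0.158],[-0.339,-0.687,-0.158],[-0.339,-0.687,-0.158],[-0.339,-0.687,-0.158]]' --rotation '[[0,0,-0.42],[0,0,-0.42],[0,0,-0.42],[0,0,-0.42],[0,0,-0.42]]' --jaw '[0.2,0.2,0.2,0.2,0.2]'

```text
time_s: 14.55
tcp_pos: [503.3, -62.0, 107.3]
ee_rot: [0.987, 0.159, -0.002, -0.001]
wrist_force: [-0.4, -0.4, -2.8]
grip_width: 27.6
grip_force: 25.0
```

servo_tool --translation '[[0.151,-0.748,0],[0.151,-0.748,0],[0.151,-0.748,0],[0.151,-0.748,0],[0.151,-0.748,0]]' --rotation '[[0,0,-0.422],[0,0,-0.422],[0,0,-0.422],[0,0,-0.422],[0,0,-0.422]]' --jaw '[0.2,0.2,0.2,0.2,0.2]'

```text
time_s: 15.05
tcp_pos: [492.6, 28.8, 107.2]
ee_rot: [0.882, 0.472, -0.002, -0.001]
wrist_force: [0.8, 0.2, -2.2]
grip_width: 27.6
grip_force: 25.0
```

servo_tool --translation '[[0.581,-0.502,0],[0.581,-0.502,0],[0.581,-0.502,0],[0.581,-0.502,0],[0.581,-0.502,0]]' --rotation '[[0,0,-0.422],[0,0,-0.422],[0,0,-0.422],[0,0,-0.422],[0,0,-0.422]]' --jaw '[0.2,0.2,0.2,0.2,0.2]'

```text
time_s: 15.55
tcp_pos: [481.7, 120.0, 107.1]
ee_rot: [0.68, 0.733, -0.002, -0.002]
wrist_force: [0.4, -0.3, -1.4]
grip_width: 27.5
grip_force: 25.0
```

Run:
```python
from h import *
plan([(483.5,119.5,45,4),(483.5,119.5,31.5,4)])
c=cap('scene','s7.png'); P=cloud(c); ok=c['depth']>0
b=ok&colmask(c,'blue')&(np.hypot(P[...,0]-484,P[...,1]-119)<110)
for lo,hi in((26,75),(110,180)):
    q=P[b&(P[...,2]>lo)&(P[...,2]<hi)]; print(len(q),q.mean(0),np.percentile(q,[2,98],axis=0),cv2.minAreaRect(q[:,:2].astype(np.float32)))
a=cv2.imread('pics/s7.png')[80:220,220:420]; cv2.imwrite('pics/s7c.png',cv2.resize(a,(800,560),interpolation=cv2.INTER_CUBIC))
```

```text
start [481.7 120.  107.1   4.3] t 15.55 F [ 0.4 -0.3 -1.4] tilt [-0.005 -0.    -1.   ]
(483.5, 119.5, 45, 4) T [-0.005  0.015  0.518] R 0.003
(483.5, 119.5, 31.5, 4) T [0.    0.    0.112] R 0.0
547 [486.0390315  119.50344647  40.47466697] [[456.58573955  55.90956872  28.81459157]
 [517.01859834 175.78360228  66.47075828]] ((485.3785095214844, 117.11656951904297), (60.18813705444336, 124.63671875), 4.131620407104492)
301 [490.96859968  69.23438353 150.23041709] [[475.21865369  28.99213817 135.96626558]
 [502.93819761 119.50467033 156.35445728]] ((487.5460510253906, 76.72109985351562), (28.244001388549805, 96.78245544433594), 3.8651702404022217)
```

View pics/s7c.png

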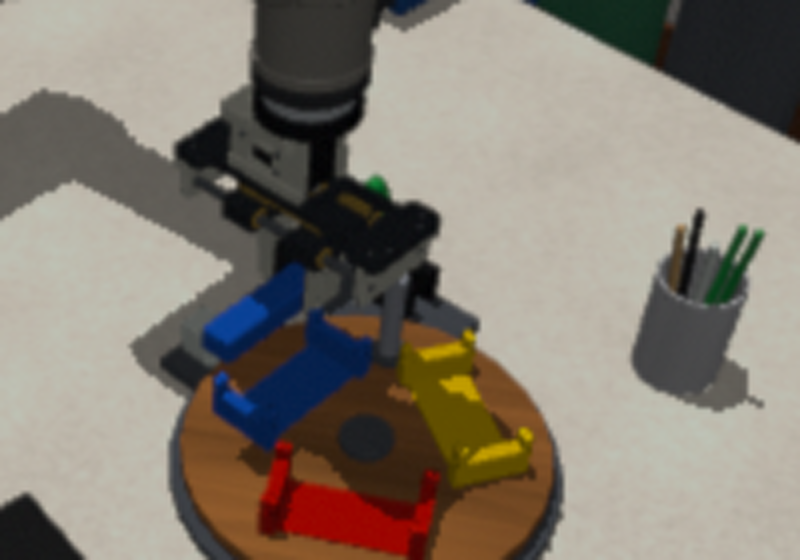

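servo_tool --translation '[[0,0,0.15],[0,0,0.3],[0,0,0.45],[0,0,0.52],[0,0,0.52]]' --rotation '[[0,0,0],[0,0,0],[0,0,0],[0,0,0],[0,0,0]]' --jaw '[0.2,0.2,0.2,0.2,0.2]'

```text
time_s: 16.1
tcp_pos: [481.7, 119.4, 45.0]
ee_rot: [0.683, 0.731, -0.002, -0.002]
wrist_force: [0.2, 0.3, -1.4]
grip_width: 28.0
grip_force: 25.0
```

Run:
```python
from h import *
plan([(482.8,119.3,32.5,4)])
c=cap('scene','s8.png'); P=cloud(c); ok=c['depth']>0
b=ok&colmask(c,'blue')&(np.hypot(P[...,0]-484,P[...,1]-119)<110)
for lo,hi in((26,70),(78,120)):
    q=P[b&(P[...,2]>lo)&(P[...,2]<hi)]; print(len(q),q.mean(0),np.percentile(q,[2,98],axis=0),cv2.minAreaRect(q[:,:2].astype(np.float32)))
a=cv2.imread('pics/s8.png')[100:200,240:380]; cv2.imwrite('pics/s8c.png',cv2.resize(a,(784,560),interpolation=cv2.INTER_CUBIC))
```

```text
start [481.7 119.4  45.    3.9] t 16.1 F [ 0.2  0.3 -1.4] tilt [-0.005 -0.    -1.   ]
(482.8, 119.3, 32.5, 4) T [-0.001  0.009  0.104] R -0.001
304 [495.53581112 107.4060573   37.49240895] [[473.51188067  56.58925795  28.25741281]
 [517.52923893 167.8317482   67.73494198]] ((493.87188720703125, 109.13835144042969), (44.49192810058594, 131.3858184814453), 4.717827796936035)
254 [489.94876311  69.04544908  89.5319242 ] [[474.28256028  28.01738496  79.06879392]
 [501.81095696 116.55749521  94.34807994]] ((487.4930114746094, 75.71212768554688), (28.517515182495117, 98.73932647705078), 4.066904544830322)
```

View pics/s8c.png

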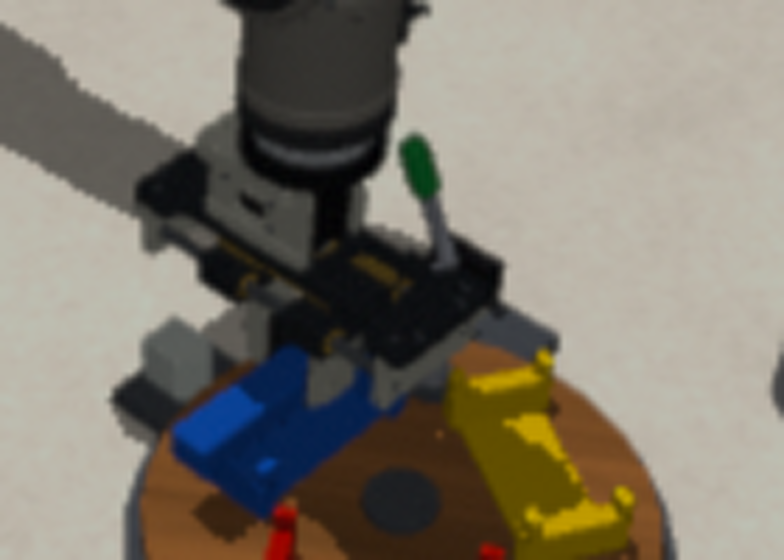

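The file (blue, 215,420 in the crop) is over the cradle with its handle end toward −y, aligned. I lower it, release, and retreat.

servo_tool --translation '[[0,0.006,0.04],[0,0.006,0.08],[0,0.006,0.11],[0,0.006,0.11],[0,0.006,0.11]]' --rotation '[[0,0,0],[0,0,0],[0,0,0],[0,0,0],[0,0,0]]' --jaw '[0.2,0.2,0.2,0.2,0.2]'

```text
time_s: 16.65
tcp_pos: [484.1, 119.7, 33.9]
ee_rot: [0.682, 0.731, 0.0, -0.0]
wrist_force: [0.7, -0.8, -1.6]
grip_width: 28.1
grip_force: 25.0
```

```bash
python3 -c "
from h import *
plan([])"
```

```text
start [484.1 119.7  33.9   3.9] t 16.65 F [ 0.7 -0.8 -1.6] tilt [ 0.  0. -1.]
```

servo_tool --translation '[[0,0,0.012],[0,0,0.02],[0,0,0.02]]' --rotation '[[0,0,0],[0,0,0],[0,0,0]]' --jaw '[0.2,0.2,0.2]'

```text
time_s: 16.95
tcp_pos: [484.2, 119.7, 31.5]
ee_rot: [0.682, 0.731, 0.0, 0.0]
wrist_force: [0.1, 0.3, -2.5]
grip_width: 27.8
grip_force: 25.0
```

servo_tool --translation '[[0,0,0],[0,0,0],[0,0,0],[0,0,0],[0,0,0]]' --rotation '[[0,0,0],[0,0,0],[0,0,0],[0,0,0],[0,0,0]]' --jaw '[0.55,0.55,0.55,0.55,0.55]'

```text
time_s: 17.45
tcp_pos: [484.1, 119.7, 31.4]
ee_rot: [0.682, 0.731, 0.0, 0.0]
wrist_force: [-0.4, -0.1, 0.2]
grip_width: 50.2
grip_force: 0.0
```

servo_tool --translation '[[0,0,-0.2],[0,0,-0.5],[0,0,-0.9],[0,0,-0.9],[0,0,-0.9]]' --rotation '[[0,0,0],[0,0,0],[0,0,0],[0,0,0],[0,0,0]]' --jaw '[0.55,0.55,0.55,0.55,0.55]'

```text
time_s: 17.95
tcp_pos: [484.6, 119.7, 140.3]
ee_rot: [0.682, 0.731, 0.001, 0.001]
wrist_force: [-0.4, 0.1, -0.2]
grip_width: 50.6
grip_force: 0.0
```

Run:
```python
from h import *
np.set_printoptions(precision=1,suppress=True)
plan([])
for n in ('scene','top'):
    c=cap(n,n+'9.png'); P=cloud(c); ok=c['depth']>0
    b=ok&colmask(c,'blue')&(np.hypot(P[...,0]-484,P[...,1]-119)<110)
    for lo,hi in((26,52),(72,90)):
        q=P[b&(P[...,2]>lo)&(P[...,2]<hi)]
        if len(q)>5: print(n,len(q),q.mean(0),np.percentile(q,[2,98],axis=0),cv2.minAreaRect(q[:,:2].astype(np.float32)))
    o=measure(c); print(n,deckang(o),o['lock'])
    for l in('lock_tip','lock_pivot'): print(l,[(d['conf'],dep(c,d['position']),onz(c,d['position'],40)) for d in r.spot_point(n,l)[:2]])
```

```text
start [484.6 119.7 140.3   3.9] t 17.95 F [-0.4  0.1 -0.2] tilt [ 0.  0. -1.]
scene 225 [498.1 122.9  34.8] [[480.8  56.8  28.4]
 [517.5 176.4  50.1]] ((496.7649230957031, 115.96427154541016), (57.905853271484375, 120.74034881591797), 15.37940502166748)
scene 253 [490.3  82.1  77.5] [[474.5  30.2  72.5]
 [503.2 138.3  81. ]] ((489.0339050292969, 84.48080444335938), (29.46016502380371, 113.56581115722656), 3.0994181632995605)h.py:42: RuntimeWarning: Mean of empty slice.
  q=P[m]; rc=cv2.minAreaRect(q[:,:2].astype(np.float32)); o['filehandle']=(q.mean(0),rc,np.percentile(q[:,2],[5,50,95]))
  ret = um.true_divide(
Traceback (most recent call last):
  File "h.py", line 42, in measure
    q=P[m]; rc=cv2.minAreaRect(q[:,:2].astype(np.float32)); o['filehandle']=(q.mean(0),rc,np.percentile(q[:,2],[5,50,95]))
                                                                                          ~~~~~~~~~~~~~^^^^^^^^^^^^^^^^^^
IndexError: index -1 is out of bounds for axis 0 with size 0
```

Run:
```python
from h import *
np.set_printoptions(precision=1,suppress=True)
for n in ('scene','top'):
    c=cap(n,n+'10.png'); P=cloud(c); ok=c['depth']>0
    for l in('lock_tip','lock_pivot'): print(n,l,[(d['conf'],d['position'],dep(c,d['position']),onz(c,d['position'],40)) for d in r.spot_point(n,l)[:2]])
    m=colmask(c,'green')&ok&(P[...,2]>60)&(np.hypot(P[...,0]-420,P[...,1]-276)<60)
    q=P[m]; print('green',len(q)); 
    for lo in range(60,130,8):
        s=q[(q[:,2]>=lo)&(q[:,2]<lo+8)]
        if len(s): print(lo,len(s),s.mean(0),s.min(0),s.max(0))
    m=ok&(np.abs(P[...,0]-450)<60)&(np.abs(P[...,1]-280)<45)&(P[...,2]>38)&(P[...,2]<60)
    q=P[m]; print('cheeks',len(q),np.percentile(q,[2,50,98],axis=0))
a=cv2.imread('pics/scene10.png')[90:190,270:410]; cv2.imwrite('pics/s10c.png',cv2.resize(a,(784,560),interpolation=cv2.INTER_CUBIC))
```

```text
scene lock_tip []
scene lock_pivot [(0.93, [319.9, 147.7], array([503.7, 212.5, 114.2]), array([451. , 278.4,  40. ]))]
green 0
cheeks 80 [[433.9 254.6  38.5]
 [449.9 283.9  44.8]
 [475.3 303.2  57.4]]
top lock_tip [(0.68, [144.9, 227.1], array([410.5, 278.2, 121.3]), array([412.7, 296.5,  40. ])), (0.54, [207.1, 201.6], array([446.9,  68.5, 520.4]), array([483.8, 115.1,  40. ]))]
top lock_pivot [(0.64, [150.2, 214.2], array([449.6, 279.7,  46.9]), array([449.9, 281.2,  40. ]))]
green 9
116 8 [411.5 276.5 120. ] [408.1 273.  116.7] [416.3 280.8 123. ]
124 1 [407.9 271.8 124.3] [407.9 271.8 124.3] [407.9 271.8 124.3]
cheeks 82 [[429.1 277.6  41.1]
 [450.4 297.8  46.6]
 [470.8 306.5  56.2]]
```

View pics/s10c.png

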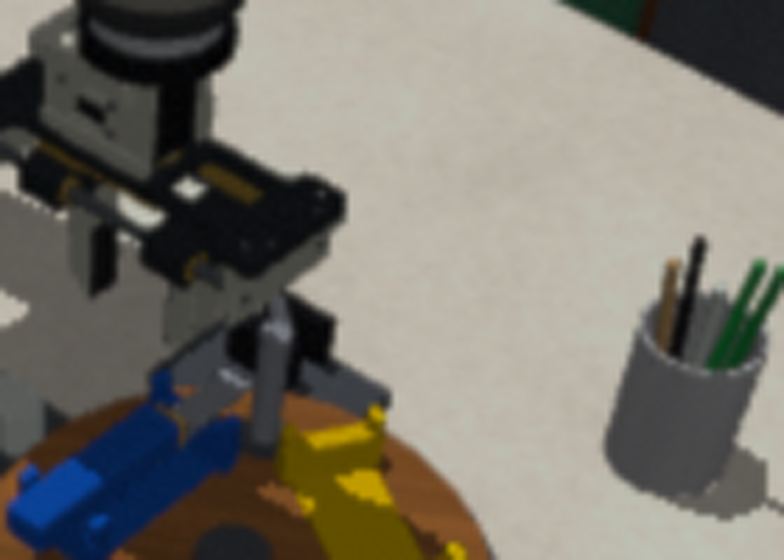

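Run:
```python
from h import *
plan([(446,172,142,34),(409,223,142,64),(372,274,142,94),(372,274,47,94),(440,279,47,94)])
```

```text
start [483.6 119.6 138.4   3.9] t 18.3 F [-0.1  0.  -0.3] tilt [-0.002 -0.    -1.   ]
(446, 172, 142, 34) T [ 0.457 -0.282 -0.03 ] R -0.334
(409, 223, 142, 64) T [ 0.525 -0.018  0.   ] R -0.333
(372, 274, 142, 94) T [0.463 0.247 0.   ] R -0.333
(372, 274, 47, 94) T [0.    0.    0.792] R 0.0
(440, 279, 47, 94) T [-0.568  0.002  0.   ] R 0.0
```

servo_tool --translation '[[0.457,-0.282,-0.03],[0.457,-0.282,-0.03],[0.457,-0.282,-0.03],[0.457,-0.282,-0.03],[0.457,-0.282,-0.03]]' --rotation '[[0,0,-0.334],[0,0,-0.334],[0,0,-0.334],[0,0,-0.334],[0,0,-0.334]]' --jaw '[0,0,0,0,0]'

```text
time_s: 18.8
tcp_pos: [446.3, 172.2, 142.6]
ee_rot: [0.469, 0.883, -0.0, -0.0]
wrist_force: [-0.3, -0.3, -0.3]
grip_width: 15.1
grip_force: 0.0
```

servo_tool --translation '[[0.525,-0.018,0],[0.525,-0.018,0],[0.525,-0.018,0],[0.525,-0.018,0],[0.525,-0.018,0]]' --rotation '[[0,0,-0.333],[0,0,-0.333],[0,0,-0.333],[0,0,-0.333],[0,0,-0.333]]' --jaw '[0,0,0,0,0]'

```text
time_s: 19.3
tcp_pos: [409.4, 223.1, 142.7]
ee_rot: [0.226, 0.974, -0.0, -0.0]
wrist_force: [-0.2, 0.0, 0.4]
grip_width: 0.5
grip_force: 0.0
```

servo_tool --translation '[[0.463,0.247,0],[0.463,0.247,0],[0.463,0.247,0],[0.463,0.247,0],[0.463,0.247,0]]' --rotation '[[0,0,-0.333],[0,0,-0.333],[0,0,-0.333],[0,0,-0.333],[0,0,-0.333]]' --jaw '[0,0,0,0,0]'

```text
time_s: 19.8
tcp_pos: [372.6, 274.0, 142.8]
ee_rot: [-0.033, 0.999, -0.0, -0.0]
wrist_force: [-0.6, 0.4, -0.1]
grip_width: 0.3
grip_force: 0.0
```

Run:
```python
from h import *
np.set_printoptions(precision=1,suppress=True)
plan([(372,274,47,94)])
c=cap('scene','s11.png'); P=cloud(c); ok=c['depth']>0
m=colmask(c,'green')&ok&(P[...,2]>60)&(np.hypot(P[...,0]-420,P[...,1]-276)<60)
q=P[m]
for lo in range(60,130,8):
    s=q[(q[:,2]>=lo)&(q[:,2]<lo+8)]
    if len(s): print(lo,len(s),s.mean(0),s.min(0),s.max(0))
print([(d['conf'],dep(c,d['position'])) for d in r.spot_point('scene','lock_tip')])
```

```text
start [372.6 274.  142.8  93.8] t 19.8 F [-0.6  0.4 -0.1] tilt [-0. -0. -1.]
(372, 274, 47, 94) T [0.  0.  0.8] R -0.003
84 2 [428.7 273.6  89.5] [427.2 272.8  89. ] [430.2 274.4  90. ]
92 9 [427.9 273.3  96.4] [423.  269.   93.2] [433.9 279.2  99.9]
100 9 [424.5 271.6 104.7] [420.  267.8 101.1] [429.5 277.1 107.1]
108 10 [419.9 271.8 112.1] [412.3 267.3 109.5] [426.5 277.9 115.3]
116 6 [417.6 273.6 117.6] [413.  270.9 116.1] [421.2 277.3 119.1]
[(0.47, array([297.2, 392.3,  -1.2]))]
```

servo_tool --translation '[[0,0,0.3],[0,0,0.6],[0,0,0.8],[0,0,0.8]]' --rotation '[[0,0,0],[0,0,0],[0,0,0],[0,0,0]]' --jaw '[0,0,0,0]'

```text
time_s: 20.3
tcp_pos: [370.6, 272.8, 44.4]
ee_rot: [-0.033, 0.999, -0.001, -0.003]
wrist_force: [0.8, -0.1, 0.4]
grip_width: 0.3
grip_force: 0.0
```

servo_tool --translation '[[-0.12,0,0],[-0.2,0,0],[-0.28,0,0],[-0.36,0,0],[-0.42,0,0]]' --rotation '[[0,0,0],[0,0,0],[0,0,0],[0,0,0],[0,0,0]]' --jaw '[0,0,0,0,0]'

```text
time_s: 20.8
tcp_pos: [424.0, 277.7, 47.5]
ee_rot: [-0.034, 0.999, 0.0, 0.001]
wrist_force: [-1.6, -0.1, 1.8]
grip_width: 0.5
grip_force: 1.0
```

servo_tool --translation '[[-0.04,0,0],[-0.08,0,0],[-0.12,0,0],[-0.15,0,0],[-0.15,0,0]]' --rotation '[[0,0,0],[0,0,0],[0,0,0],[0,0,0],[0,0,0]]' --jaw '[0,0,0,0,0]'

```text
time_s: 21.3
tcp_pos: [441.0, 278.7, 46.7]
ee_rot: [-0.034, 0.999, -0.0, -0.0]
wrist_force: [-1.6, 0.4, -0.3]
grip_width: 0.6
grip_force: 0.8
```

```bash
cat >> h.py <<'E'
def lever():
    for n in('scene','top'):
        c=cap(n); P=cloud(c); ok=c['depth']>0
        q=P[colmask(c,'green')&ok&(P[...,2]>50)&(P[...,2]<140)&(np.hypot(P[...,0]-450,P[...,1]-276)<75)]
        if len(q): s=q[q[:,2]>q[:,2].max()-14]; print(n,len(q),np.round(s.mean(0),1),np.round(q.min(0)),np.round(q.max(0)))
E
python3 -c "
from h import *
plan([]);lever()"
```

```text
start [441.  278.7  46.7  93.9] t 21.3 F [-1.6  0.4 -0.3] tilt [-0. -0. -1.]
scene 29 [471.9 276.3 121.7] [466. 270.  93.] [478. 281. 128.]
```

servo_tool --translation '[[-0.03,0,0],[-0.06,0,0],[-0.08,0,0],[-0.08,0,0]]' --rotation '[[0,0,0],[0,0,0],[0,0,0],[0,0,0]]' --jaw '[0,0,0,0]'

```text
time_s: 21.8
tcp_pos: [450.8, 279.4, 46.9]
ee_rot: [-0.034, 0.999, 0.0, 0.0]
wrist_force: [-2.9, -0.6, 0.4]
grip_width: 0.3
grip_force: 1.0
```

servo_tool --translation '[[-0.02,0,0],[-0.03,0,0],[-0.03,0,0]]' --rotation '[[0,0,0],[0,0,0],[0,0,0]]' --jaw '[0,0,0]'

```text
time_s: 22.1
tcp_pos: [452.1, 279.4, 46.6]
ee_rot: [-0.034, 0.999, -0.0, -0.002]
wrist_force: [-8.6, 0.5, 1.6]
grip_width: 0.7
grip_force: 4.0
```

```bash
python3 -c "
from h import *
plan([]);lever()"
```

```text
start [452.1 279.4  46.6  93.9] t 22.1 F [-8.6  0.5  1.6] tilt [-0.004 -0.001 -1.   ]
scene 18 [490.9 277.2 114.1] [482. 272. 105.] [495. 284. 120.]
```

The force has risen to 8.6 N with the tip at x≈487, so the lever is at its stop. I back off, lift clear, and verify.

servo_tool --translation '[[0.1,0,0],[0.25,0,0],[0.4,0,0],[0.4,0,0]]' --rotation '[[0,0,0],[0,0,0],[0,0,0],[0,0,0]]' --jaw '[0,0,0,0]'

```text
time_s: 22.6
tcp_pos: [404.8, 276.3, 47.4]
ee_rot: [-0.035, 0.999, 0.0, 0.0]
wrist_force: [1.2, -0.5, -0.5]
grip_width: 0.5
grip_force: 0.0
```

servo_tool --translation '[[0.2,0,-0.3],[0.3,0,-0.7],[0.3,0,-1],[0.3,0,-1],[0.3,0,-1]]' --rotation '[[0,0,0],[0,0,0],[0,0,0],[0,0,0],[0,0,0]]' --jaw '[0,0,0,0,0]'

```text
time_s: 23.1
tcp_pos: [371.6, 274.3, 168.1]
ee_rot: [-0.034, 0.999, 0.001, 0.002]
wrist_force: [-0.8, 0.2, -0.0]
grip_width: 0.3
grip_force: 0.0
```

Run:
```python
from h import *
np.set_printoptions(precision=1,suppress=True)
plan([]);lever()
c=cap('scene','s12.png'); P=cloud(c); ok=c['depth']>0
b=ok&colmask(c,'blue')&(np.hypot(P[...,0]-484,P[...,1]-119)<110)
q=P[b&(P[...,2]>72)&(P[...,2]<90)]; print(q.mean(0),cv2.minAreaRect(q[:,:2].astype(np.float32)))
for col in('red','yellow'):
    q=P[ok&colmask(c,col)&(np.hypot(P[...,0]-561,P[...,1]-124)<145)&(P[...,2]>26)&(P[...,2]<75)].mean(0); print(col,(np.degrees(np.arctan2(q[1]-124,q[0]-561))+(0 if col=='red' else -120))%360-184.2)
a=cv2.imread('pics/s12.png')[70:230,200:424]; cv2.imwrite('pics/s12c.png',cv2.resize(a,(784,560),interpolation=cv2.INTER_CUBIC))
```

```text
start [371.6 274.3 168.1  93.9] t 23.1 F [-0.8  0.2 -0. ] tilt [ 0.  0. -1.]
scene 19 [490.8 278.6 113. ] [476. 274.  86.] [496. 285. 118.]
[490.3  82.6  77.7] ((488.342041015625, 84.21492767333984), (29.093551635742188, 112.03914642333984), 2.388245105743408)
red 119.32735735227101
yellow 120.18488605320061
```

View pics/s12c.png

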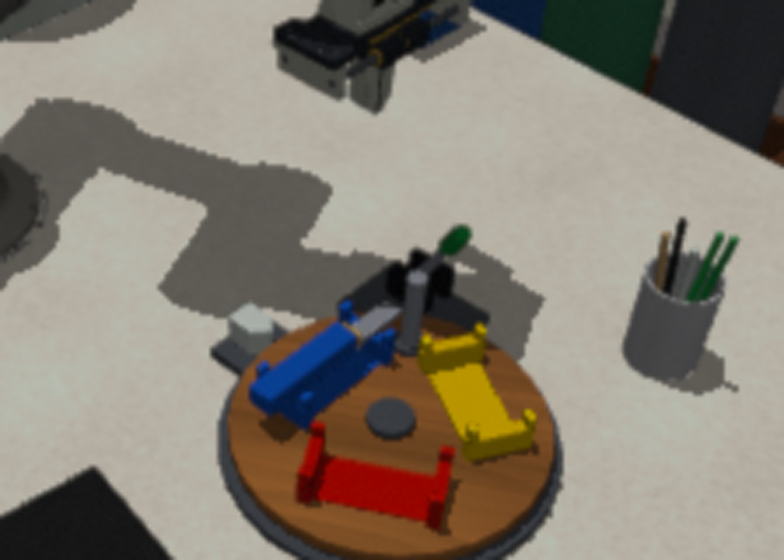

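The file lies in the blue cradle (crop 320,365), the cradle faces the pointer (250,330), the lever has gone over to +x (tip at 455,240), and the arm is clear. I hand in.

```bash
python3 -c "
from bench import r
print(r.close_job())"
```

```text
the job is handed in; nothing more can be done
None
```

Job handed in; no verdict came back. At the last look the blue file lay in the blue cradle at the pointer, the lock lever was at its stop, and the arm was clear of everything.

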